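Open the tile gate and bring the tile to the painting stop

TASK

A blank tile waits on the plywood painting board behind a long aluminium retaining bar, whose cross head is caught behind two small lips. Tip the bar by its overhanging end so that the head rises clear of the lips, draw the bar out endwise under the little bridge and leave it lying flat on the table, completely off the board; then slide the tile, without lifting it off the board, across to the front until its edge sits snug and square against the dark front rail, and let go. Leave the small jar on the board and the paint bowl on the table standing where they are.

Things in the scene. Friction and masses are not known exactly. Their poses are not given: they have to be found in the camera images.
- board: Painting board, fixed: plywood slab 22 mm high; in its own frame (origin at table height) it spans x -150 to +170, y -125 to +90 mm. -x is the front (towards the robot), +y the way the bar is drawn out. The bar lies on its deck along x = 0 and overhangs the +y edge, about which it tips. Low strips 6 mm high flank the tile's bay at y -82 and +82, x 68 to 162; the bay is open at the back.
- lips (a point): Midway between the two steel keeper lips, at deck height. They stand 8 mm above the deck, 10 mm thick (board y -85 to -75 mm), one on either side of the blade (board x 19 to 36 and -36 to -19 mm).
- bridge (a point): Centre of the steel bridge's opening, at deck height (board y = 82 mm). Opening 80 mm wide (board x), 16 mm high; the bridge is 12 mm wide along y and its top is 22 mm above the deck. The bar runs beneath: it can tip and be drawn out but not be lifted straight up.
- rail (a point): Middle of the foot of the front rail's inner face (board x = -130 mm), at deck height. The rail is dark wood, 200 mm long along board y, 12 mm thick, 9 mm above the deck. Between bay and rail nothing is in the way once the bar is out.
- bar: Loose flat aluminium T, about 190 g: blade 300 mm long (its y, -150 to 150), 30 mm wide, 6 mm thick; origin on the underside at mid-length, at the start about 40 mm to +y of the board's origin, so about 100 mm overhang. Flat cross head at the -y end: 64 mm wide, 20 mm long, 6 mm thick, about 5 mm behind the lips. It must be drawn some 210 mm for the head to drop off the board's edge.
- bar_head (a point): Middle of the bar's head end (bar y = -150 mm), on the underside.
- bar_grip (a point): Top of the blade at the inner foot of the upright plate at the +y end: plate 50 mm wide (x), 10 mm thick (bar y 140 to 150), top 24 mm above the bar's underside. The blade before it, outside the board, presses down with 1 to 4 N (10 mm is enough to free the head); shut fingers there can then pull the plate along, or the plate can be pinched from above.
- tile: Loose white ceramic tile 100 x 100 x 10 mm, about 220 g, lying on the board's deck behind (+x of) the bar, centre about 82 mm to +x of the board's origin, a little turned. Origin at the centre of its underside, x and y along its edges.
- small_jar: Small closed glass jar, 32 mm diameter, 45 mm high, standing on the -y border of the board (x 80 to 120, y about -106 mm in the board's frame). Origin at the centre of its base. Leave alone.
- paint_bowl: Clear plastic bowl, 100 mm across, 55 mm high, standing on the table to the left (+y), beyond where the bar comes out. Origin at the centre of its base. Leave alone.

How it is judged (in metres and radians):
On the way, in this order (a step that is already met when the one before it is completed fails the run):
1. the bar's head is tipped up clear of the keeper lips while still behind them (z of bar_head in the frame of board above 0.032 m and y of bar_head in the frame of board below -0.08 m).
2. the bar is drawn endwise completely off the board (y of bar_head in the frame of board above 0.092 m), for 0.1 s.
At the end, for the whole second after the job is handed in: Bar flat (0.06 rad) on the table, head end past y = 92 mm in the board frame; tile flat on the deck, edge within 4.5 mm of the front rail (origin at board x -84 to -75.5 mm), square within 0.06 rad, its centre at board y -70 to 35 mm; both at rest (y of bar_head in the frame of board above 0.092 m and height (world z) of bar_head below 0.008 m and angle between bar's own z axis and vertical below 0.06 rad and x of tile in the frame of board between -0.084 and -0.0755 m and y of tile in the frame of board between -0.07 and 0.035 m and angle between the x axis of tile and the x axis of board, either way round below 0.06 rad and z of tile in the frame of board below 0.026 m and angle between tile's own z axis and vertical below 0.04 rad and linear speed of each of tile, bar below 0.01 m/s); the robot touches nothing.
It fails at once if the tile is lifted off the deck (more than 12 mm) or tipped (more than 0.2 rad) (z of tile in the frame of board above 0.034 m or angle between tile's own z axis and vertical above 0.2 rad).
It fails at once if the small glass jar on the board is knocked over or shifted by more than 30 mm (distance of small_jar from where it was at the start of the episode above 0.03 m or angle between small_jar's own z axis and vertical above 0.5 rad).
It fails at once if the paint bowl is knocked over or shifted by more than 30 mm (distance of paint_bowl from where it was at the start of the episode above 0.03 m or angle between paint_bowl's own z axis and vertical above 0.5 rad).
It also fails if it takes over 59 s, if anything falls off the work surface, if the arm or the gripper's body presses on something with over 40 N, if the wrist force passes 120 N, or if a joint passes its speed limit or range.

ROBOT

A 6-joint arm with a two-finger parallel gripper is mounted at the origin on the work surface. World frame = base frame: x ahead of the robot, y to its left, z up, the work surface at z = 0. Lengths are in m, angles in degrees, forces in N, time in s.
With the tool pointing down it reaches from about 0.25 to 0.8 m from the base axis. Payload 8.5 kg.
Tool frame: the origin (TCP) lies on the centre line of the jaws, within the pads' length; the fingertips stand 25 mm ahead of it and the grasp point (between the pads) lies 6 mm ahead of it (arm.nose_length is the distance from the TCP to the fingertips, in m); y points along the fingers, x is the direction in which the jaws open and shut, and the axes are right-handed (so a half turn about y gives the same grasp; the last joint's range is limited). The gripper opens to 85 mm and grips with 20 to 120 N. Pads are 22 mm wide; open, the fingers measure 114 mm over their backs; the gripper's body (76 mm by 85 mm) begins 54 mm behind the grasp point. The pads swing forward as they close: fully open they stand 13 mm farther back than shut.
Start: joints at [71.448, 13.648, -0.773, 75.585, 0, 90], TCP at [0.167, 0.498, 0.221] pointing down, gripper open.
Joint ranges: [-152.45, 152.45], [-59.26, 108.67], [-65.41, 83.53], [-104.44, 129.93], [-82.83, 76.93], [-180, 180]. Speed limits (degrees/s): [127.2, 127.2, 159.86, 180, 180, 180].

INTERFACE

Orientations are given as [roll, pitch, yaw] about the fixed x, y, z axes, in that order (R = Rz(yaw) Ry(pitch) Rx(roll)).
In Python, from cell import arm gives the robot as it stands.
- The arm moves only by the tool play_rows, never from a script. Its argument "motion" is text: rows parted by semicolons, each of 7 numbers parted by spaces: the shift along the tool's x, y, z in m, then the turn, a rotation vector about the tool's x, y, z in rad, then the closure, from 0 (fully open) to 1 (shut). A call has 1 to 8 rows; each row shifts and turns the commanded pose from where the row before left it, along the tool's axes as they then stand; what a row does not reach is not made up. A row lasts 1/8 s, in which the tool goes at most 62.5 mm and 10.7 degrees, less where a joint would pass 70% of its speed; a pose out of reach is approached as far as the arm can. A call with a gripper value outside its range is refused whole. The fingers move at their own pace and stop on an object; "grip_force" is the grip in N (left out, the last holds). Time passes only in rows, so rows that do not move let the fingers close. It gives the time, the measured TCP pose, the force and the opening at its end, in the units of the state.
- arm.get_state(): the state, without advancing time (a new reading comes with each control period).
- arm.grab_frame(name): name is "scene" or "top" or "wrist"; returns a dict with "color" (420x560x3 uint8, blue, green, red), "fx", "fy", "cx", "cy" (pixels), "distortion" ([k1, k2, p1, p2, k3] as OpenCV has them; the pictures are not rectified), "camera_from_world" (4x4, takes a point from world to camera coordinates). Camera axes: x right, y up, looking along -z (the intrinsics and any distortion apply to the point x, -y, -z); pixel columns grow to the right and rows downward; lengths in m; the calibration is good to about 2 mm. A picture is of the moment at which its call begins. There is no depth.
- arm.close_job(): hands the job in, once; it reports no verdict.
Trained networks look in a picture, given as the dict that the camera call returned (one of the last four; its "shot" number tells which), for a name from the list of things; names that differ only in an ending like _2 or _b are one class to them, and where a whole thing is asked for, a point or a joint stands for the part that bears it (a point fixed in the world has none). Each returns a list of dicts, best first, with "conf" (0 to 1); they miss things now and then, are a little off and sometimes report something else, mostly with a low value. They report only what shows in the picture. A call takes as long as a camera call.
- arm.search_frame(picture, target): "at" ([x, y, z] in m, in world coordinates, good to about 4 mm: the middle of the surface that is visible of it).
- arm.trace(picture, target): "pixels" (420x560 bool, what is visible of it).
The state is a dict: "clock": time; "joint_positions": joint angles; "qvel": joint speeds; "tau": joint torques, N m; "ee_pos": TCP position; "tcp_rot": TCP orientation; "contact_force": force on the tool from outside, world axes, zero at the start; "torque": the same for the moment, N m; "finger_gap": finger opening in m.
Only numpy, scipy, OpenCV 4.12 (cv2) and the standard library are available. Lean on these libraries where they do the work, as an engineer would, in place of code of your own. Each camera call takes 0.05 s, during which the arm holds its last target.

## Working session

There is one attempt and no reset: what is moved stays moved. The work goes in short steps, Python scripts to look and compute and a tool call to move; the robot and the scene stay as the last step left them, time stands still between calls to the robot, and variables do not carry over. Pictures are saved under pics/ and viewed, and the job is handed in when it is done.

Besides the shell and the picture viewer there is one more tool, called by a JSON object that holds its "api" and its "payload". play_rows: Moves the arm, as the interface text tells. Its arguments: {"type":"object","properties":{"motion":{"type":"string"},"grip_force":{"type":"number"}},"required":["motion"]}

```bash
mkdir -p pics; ls; python3 - <<'E'
from cell import arm
import cv2
print(arm.get_state())
for n in ["scene","top"]:
    p=arm.grab_frame(n); cv2.imwrite(f"pics/{n}0.png",p["color"])
    print(n,p["fx"],p["cx"],p["cy"],p["distortion"],p["camera_from_world"])
    for t in ["board","lips","bridge","rail","bar","bar_head","bar_grip","tile","small_jar","paint_bowl"]:
        try: print(t,[(d["at"],d["conf"]) for d in arm.search_frame(p,t)[:2]])
        except Exception as e: print(t,e)
E
```

```text
pics
{'clock': 0.0, 'joint_positions': array([ 7.14478329e+01,  1.36809009e+01, -8.15886823e-01,  7.55858283e+01,
        1.22944197e-03,  8.99996643e+01]), 'qvel': array([ 0.10973752,  0.01356597,  0.01924396,  0.04129658, -0.01231377,
       -0.06820433]), 'tau': array([ 1.20855551e-03, -5.38773680e+01,  3.46436298e+01,  1.84833974e-02,
       -3.99920702e-05,  5.29655637e-06]), 'ee_pos': array([0.16689374, 0.49730908, 0.21998534]), 'tcp_rot': array([-8.99987701e+01,  8.26159452e-02,  7.14481686e+01]), 'contact_force': array([ 0.29534011, -0.34818534,  0.05706691]), 'torque': array([-0.03993898, -0.02979472, -0.03164729]), 'finger_gap': 0.08522953335144626}
scene 389.85040229754577 282.1515614424854 212.78037510387827 [0.01886265 0.         0.         0.         0.        ] [[ 0.56530613  0.82478265 -0.01275037 -0.37456741]
 [-0.69711005  0.48594863  0.52715416  0.28558713]
 [ 0.44098362 -0.28911506  0.84967401 -1.10312572]
 [ 0.          0.          0.          1.        ]]
board [([0.5414, -0.1487, 0.0204], 0.72)]
lips [([0.5392, -0.1493, 0.0215], 0.95)]
bridge [([0.5429, -0.1485
[... 467 characters left out ...]
] [[ 0.00261121 -0.99998307  0.00520007  0.06920989]
 [ 0.99663446  0.00302845  0.0819181  -0.51180786]
 [-0.08193246  0.00496867  0.9966255  -1.08603419]
 [ 0.          0.          0.          1.        ]]
board [([0.4912, -0.136, 0.0213], 0.75)]
lips [([0.4909, -0.1404, 0.0242], 0.66)]
bridge [([0.4925, -0.1367, 0.0198], 0.6), ([0.6056, -0.106, 0.0332], 0.49)]
rail [([0.4923, -0.1372, 0.024], 0.79)]
bar [([0.5233, -0.0906, 0.0232], 0.88)]
bar_head [([0.5227, -0.0904, 0.027], 0.92), ([0.4892, -0.1414, 0.0228], 0.65)]
bar_grip [([0.5245, -0.0892, 0.0252], 0.56)]
tile [([0.6094, -0.1037, 0.0341], 0.97)]
small_jar [([0.6327, -0.2046, 0.0608], 0.63)]
paint_bowl [([0.463, 0.4469, 0.0246], 0.94)]
```

View pics/scene0.png

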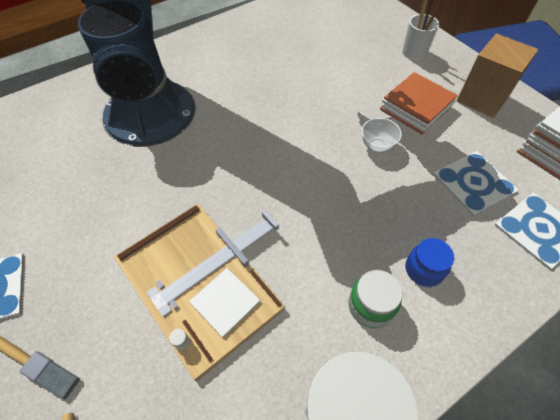

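View pics/top0.png

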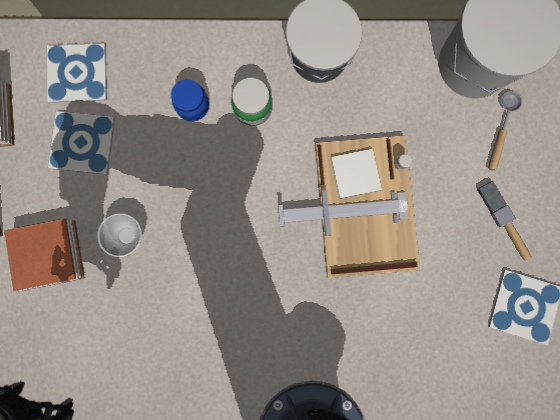

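Top view: board corners near (316,137), (403,132), (419,270), (329,277); the bar runs from the head at (403,206) to its plate at (279,208); the tile is at (356,173), the jar at (404,161) and the bowl at (120,235). Now I'll zoom in to pick corners.

```bash
cat > h.py <<'E'
import numpy as np, cv2
from cell import arm
def proj(p,P):
    P=np.atleast_2d(np.asarray(P,float)); M=p["camera_from_world"]
    c=P@M[:3,:3].T+M[:3,3]; c=c*[1,-1,-1]
    K=np.array([[p["fx"],0,p["cx"]],[0,p["fy"],p["cy"]],[0,0,1]])
    return cv2.projectPoints(c.reshape(-1,1,3),np.zeros(3),np.zeros(3),K,np.array(p["distortion"]))[0].reshape(-1,2)
def unproj(p,uv,z):
    K=np.array([[p["fx"],0,p["cx"]],[0,p["fy"],p["cy"]],[0,0,1]])
    n=cv2.undistortPoints(np.array(uv,float).reshape(-1,1,2),K,np.array(p["distortion"])).reshape(-1,2)
    M=p["camera_from_world"]; R=M[:3,:3]; C=-R.T@M[:3,3]
    d=np.c_[n[:,0],-n[:,1],-np.ones(len(n))]@R
    return C+d*((z-C[2])/d[:,2])[:,None]
def zoom(p,u0,v0,u1,v1,s,name,draw=()):
    im=cv2.resize(p["color"][v0:v1,u0:u1],None,fx=s,fy=s,interpolation=cv2.INTER_CUBIC)
    for pts,col in draw:
        q=((np.array(pts)+.5-[u0,v0])*s).astype(int)
        cv2.polylines(im,[q.reshape(-1,1,2)],True,col,1)
    cv2.imwrite("pics/"+name,im)
E
python3 - <<'E'
from h import *
p=arm.grab_frame("top"); zoom(p,265,120,425,290,3.5,"topz.png".replace(".png","1.png")) if 0 else zoom(p,265,120,425,290,3.5,"topz1.png")
p=arm.grab_frame("scene"); zoom(p,110,195,295,385,3.1,"scenez1.png")
E
```

```text
(no output)
```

View pics/topz1.png

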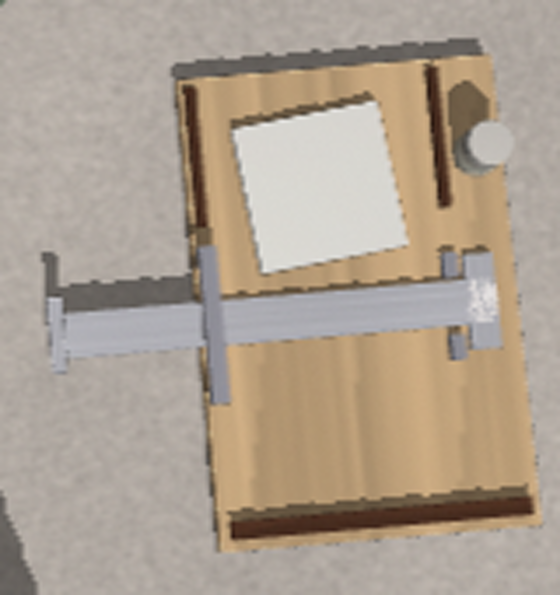

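View pics/scenez1.png

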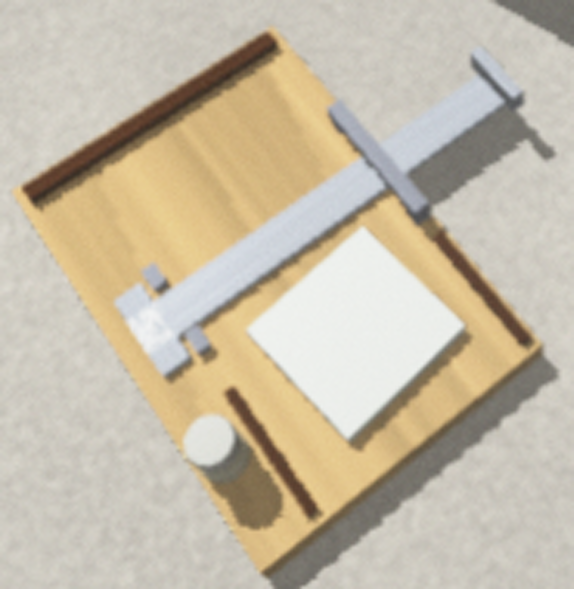

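```bash
cat > fit.py <<'E'
from h import *
from scipy.optimize import least_squares
def loc2w(q,L,z0=0):
    x,y,a=q; c,s=np.cos(a),np.sin(a); L=np.asarray(L,float)
    return np.c_[x+c*L[:,0]-s*L[:,1], y+s*L[:,0]+c*L[:,1], L[:,2]+z0]
def fit(L,views,z0,g):
    f=lambda q: np.concatenate([(proj(p,loc2w(q,L[i],z0))-uv).ravel() for p,uv,i in views])
    r=least_squares(f,g); return r.x,f(r.x)
E
python3 - <<'E'
from fit import *
T=arm.grab_frame("top"); S=arm.grab_frame("scene")
tz=lambda a:np.array(a)/3.5+[265,120]-.5
sz=lambda a:np.array(a)/3.1+[110,195]-.5
a4=np.arange(4)
B=np.array([[.17,.09,.022],[.17,-.125,.022],[-.15,-.125,.022],[-.15,.09,.022]])
bt=tz([(177,80),(492,55),(541,520),(219,550)]); bs=sz([(541,345),(265,572),(17,190),(275,30)])
tl=np.array([[.05,.05,.01],[.05,-.05,.01],[-.05,-.05,.01],[-.05,.05,.01]])
tt=tz([(233,130),(377,98),(409,244),(262,272)]); ts=sz([(467,327),(349,440),(247,329),(363,228)])
hd=np.array([[.032,-.15,.006],[-.032,-.15,.006],[-.025,.15,.024],[.025,.15,.024]])
ht=tz([(488,249),(501,347),(56,374),(48,297)]); hs=sz([(170,380),(116,302),(473,47),(523,97)])
for n,L,a,b,z,g in [("board",B,bt,bs,0,[.53,-.13,.05]),("tile",tl,tt,ts,.022,[.61,-.1,.2]),("bar",hd,ht,hs,.022,[.52,-.09,0.05])]:
    for v in ([(T,a,a4)],[(S,b,a4)],[(T,a,a4),(S,b,a4)]):
        q,r=fit(L,v,z,g); print(n,q.round(4),np.degrees(q[2]).round(2),r.round(1))
    if n=="board": Q=q
    else:
        c,s=np.cos(Q[2]),np.sin(Q[2]); d=q[:2]-Q[:2]; print("  in board",[c*d[0]+s*d[1],-s*d[0]+c*d[1],np.degrees(q[2]-Q[2])])
E
```

```text
board [ 0.5259 -0.1132  0.086 ] 4.93 [-0.2 -0.7 -0.1 -0.9  0.3  1.2  0.1  0.4]
board [ 0.5251 -0.1119  0.0848] 4.86 [ 1.6 -0.2 -0.8  0.6 -1.   0.3  0.3 -1.5]
board [ 0.5255 -0.1124  0.0855] 4.9 [-0.5 -0.5 -0.4 -0.7 -0.1  1.4 -0.3  0.6  1.6  0.1 -0.9  1.  -1.2  0.6
  0.1 -1.3]
tile [ 0.612  -0.1042  0.2025] 11.6 [-0.4 -0.6  0.1  0.3  0.1 -0.1  0.2  0.4]
tile [ 0.6117 -0.1034  0.1943] 11.13 [-0.  -0.1 -0.1  0.2 -0.2  0.3  0.3 -0.5]
tile [ 0.6118 -0.1037  0.1978] 11.33 [-0.5 -0.6  0.   0.4 -0.2  0.1 -0.1  0.4 -0.1 -0.1 -0.1  0.4 -0.3  0.6
  0.1 -0.4]
  in board [np.float64(0.08676934233089566), np.float64(0.0012603189078978236), np.float64(6.430549624287911)]
bar [ 0.5237 -0.0728  0.0937] 5.37 [ 1.1  0.3  0.4 -0.6 -0.9 -0.1 -0.6  0.3]
bar [ 0.5242 -0.0731  0.098 ] 5.62 [-1.5  0.1 -0.5  1.4  2.  -0.4  0.2 -1.8]
bar [ 0.524 -0.073  0.096] 5.5 [ 1.1  0.   0.5 -0.8 -0.8 -0.  -0.5  0.3 -1.6 -0.1 -0.5  1.1  2.1 -0.4
  0.2 -1.8]
  in board [np.float64(0.001861235946441579), np.float64(0.03940059016123435), np.float64(0.600818017244305)]
```

```bash
cat >> h.py <<'E'
from scipy.spatial.transform import Rotation as Ro
def plan(target,yaw,n,closure,tilt=None):
    """straight line rows to target TCP with tool pointing down, jaw yaw"""
    s=arm.get_state(); p=np.array(s["ee_pos"]); R=Ro.from_euler("xyz",s["tcp_rot"],degrees=True)
    Rt=Ro.from_euler("xyz",[-90,0,yaw],degrees=True)
    rv=(R.inv()*Rt).as_rotvec(); d=(np.array(target)-p)/n
    print("from",p.round(4),s["tcp_rot"].round(2),"dist/row",np.linalg.norm(d).round(4),"turn",np.degrees(np.linalg.norm(rv))/n)
    rows=[]
    for k in range(n):
        t=R.inv().apply(d); r=rv/n; rows.append(" ".join(f"{v:.4f}" for v in [*t,*r])+f" {closure}")
        R=R*Ro.from_rotvec(r)
    print("; ".join(rows))
def st():
    s=arm.get_state(); print(round(s["clock"],2),s["ee_pos"].round(4),s["tcp_rot"].round(2),s["contact_force"].round(2),round(s["finger_gap"],4),s["joint_positions"].round(1))
E
python3 - <<'E'
from h import *
print(arm.nose_length); st()
plan([.512,.0495,.16],5.5,10,1)
E
```

```text
0.025
1.3 [0.167  0.4976 0.2206] [-9.000e+01  1.000e-02  7.145e+01] [ 0.43 -0.11  0.03] 0.0853 [71.4 13.6 -0.8 75.6  0.  90. ]
from [0.167  0.4976 0.2206] [-9.000e+01  1.000e-02  7.145e+01] dist/row 0.0569 turn 6.594524288146211
-0.0315 0.0061 -0.0470 0.0000 0.1151 -0.0000 1; -0.0259 0.0061 -0.0503 0.0000 0.1151 -0.0000 1; -0.0200 0.0061 -0.0529 0.0000 0.1151 -0.0000 1; -0.0138 0.0061 -0.0549 0.0000 0.1151 -0.0000 1; -0.0074 0.0061 -0.0561 0.0000 0.1151 -0.0000 1; -0.0009 0.0061 -0.0565 0.0000 0.1151 -0.0000 1; 0.0056 0.0061 -0.0563 0.0000 0.1151 -0.0000 1; 0.0121 0.0061 -0.0553 0.0000 0.1151 -0.0000 1; 0.0183 0.0061 -0.0535 0.0000 0.1151 -0.0000 1; 0.0243 0.0061 -0.0510 0.0000 0.1151 -0.0000 1
```

{"api": "play_rows", "payload": {"motion": "-0.0315 0.006 -0.047 0 0.115 0 1; -0.026 0.006 -0.050 0 0.115 0 1; -0.020 0.006 -0.053 0 0.115 0 1; -0.014 0.006 -0.055 0 0.115 0 1; -0.0075 0.006 -0.056 0 0.115 0 1; -0.001 0.006 -0.0565 0 0.115 0 1; 0.0055 0.006 -0.056 0 0.115 0 1; 0.012 0.006 -0.055 0 0.115 0 1", "grip_force": 40}}

```text
clock: 2.3
ee_pos: [0.4433, 0.1376, 0.1727]
tcp_rot: [-90.0, -0.0, 18.5]
contact_force: [0.1, 0.4, -0.0]
finger_gap: -0.0005
```

```bash
python3 - <<'E'
from h import *
plan([.512,.0495,.085],5.5,4,1)
E
```

```text
from [0.4433 0.1376 0.1727] [-9.000e+01 -4.000e-02  1.852e+01] dist/row 0.0355 turn 3.25404428713744
0.0093 0.0219 -0.0263 -0.0000 0.0568 0.0002 1; 0.0108 0.0219 -0.0258 -0.0000 0.0568 0.0002 1; 0.0122 0.0219 -0.0251 -0.0000 0.0568 0.0002 1; 0.0136 0.0219 -0.0244 -0.0000 0.0568 0.0002 1
```

{"api": "play_rows", "payload": {"motion": "0.0093 0.022 -0.0263 0 0.057 0 1; 0.011 0.022 -0.026 0 0.057 0 1; 0.012 0.022 -0.025 0 0.057 0 1; 0.0136 0.022 -0.0245 0 0.057 0 1; 0 0 0 0 0 0 1; 0 0 0 0 0 0 1"}}

```text
clock: 3.05
ee_pos: [0.511, 0.0514, 0.0849]
tcp_rot: [-90.0, 0.0, 5.7]
contact_force: [0.1, 0.7, 0.9]
finger_gap: 0.0001
```

```bash
python3 - <<'E'
from h import *
st()
p=arm.grab_frame("wrist"); cv2.imwrite("pics/wrist1.png",p["color"])
p=arm.grab_frame("scene"); zoom(p,110,160,330,360,2.9,"scene1.png")
plan([.512,.0495,.060],5.5,4,1)
E
```

```text
3.05 [0.511  0.0514 0.0849] [-8.999e+01  2.000e-02  5.700e+00] [0.07 0.67 0.92] 0.0001 [  5.7  17.4 -16.5  56.1   0.   90. ]
from [0.5112 0.0518 0.0854] [-9.00e+01 -5.00e-02  5.74e+00] dist/row 0.0064 turn 0.06158835000942674
0.0001 0.0063 -0.0006 -0.0000 0.0011 0.0002 1; 0.0001 0.0063 -0.0006 -0.0000 0.0011 0.0002 1; 0.0001 0.0063 -0.0006 -0.0000 0.0011 0.0002 1; 0.0001 0.0063 -0.0006 -0.0000 0.0011 0.0002 1
```

View pics/wrist1.png

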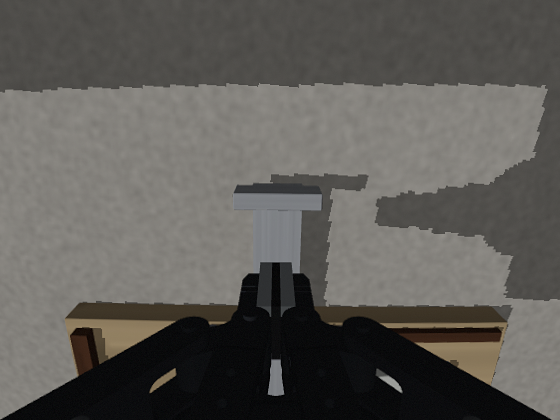

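View pics/scene1.png

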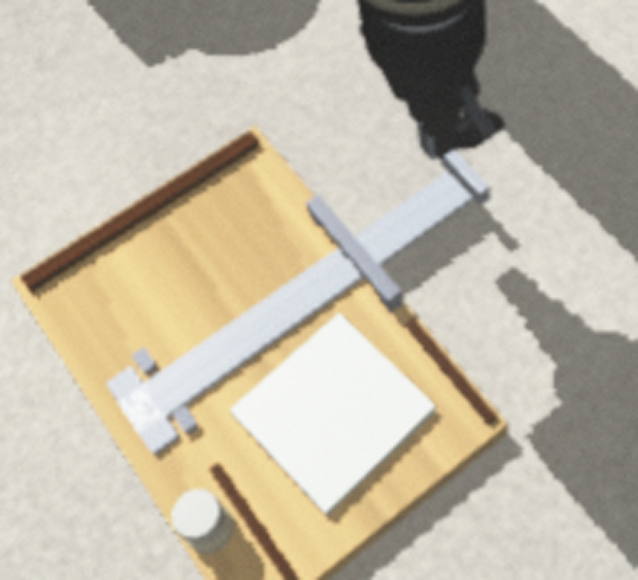

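The wrist view shows the shut fingers at (275,265), in line with the blade and plate at (278,197). Next I descend to just above the blade.

{"api": "play_rows", "payload": {"motion": "0 0.010 0 0 0 0 1; 0 0.010 0 0 0 0 1; 0 0.008 0 0 0 0 1; 0 0.003 0 0 0 0 1; 0 0.003 0 0 0 0 1; 0 0.002 0 0 0 0 1"}}

```text
clock: 3.9
ee_pos: [0.5114, 0.0512, 0.0485]
tcp_rot: [-90.0, -0.0, 5.7]
contact_force: [-0.6, -1.0, 0.0]
finger_gap: -0.0002
```

{"api": "play_rows", "payload": {"motion": "0 0.002 0 0 0 0 1; 0 0.002 0 0 0 0 1; 0 0.002 0 0 0 0 1; 0 0 0 0 0 0 1"}}

```text
clock: 4.4
ee_pos: [0.5112, 0.0512, 0.0425]
tcp_rot: [-90.0, 0.0, 5.7]
contact_force: [-1.2, 0.4, 0.2]
finger_gap: -0.0001
```

```bash
python3 - <<'E'
from h import *
st()
p=arm.grab_frame("wrist"); zoom(p,130,120,430,360,2,"wrist2.png")
p=arm.grab_frame("scene"); zoom(p,110,160,330,360,2.9,"scene2.png")
E
```

```text
4.4 [0.5112 0.0512 0.0425] [-9.00e+01  1.00e-02  5.67e+00] [-1.24  0.43  0.15] -0.0001 [  5.7  19.8 -20.1  50.1  -0.   90. ]
```

View pics/scene2.png

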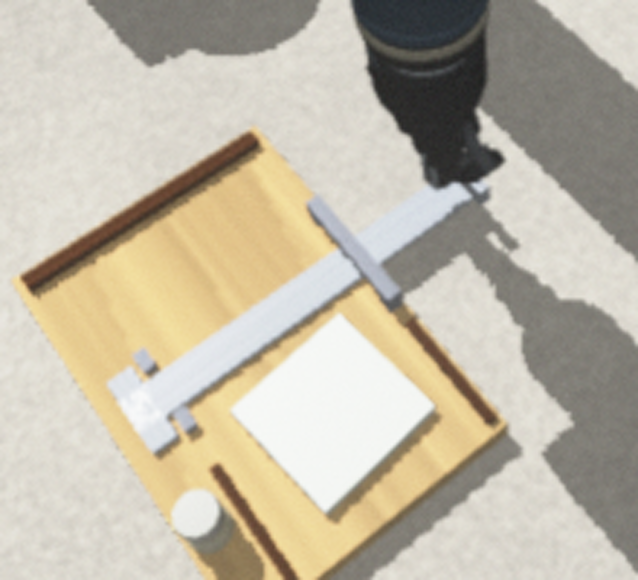

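View pics/wrist2.png

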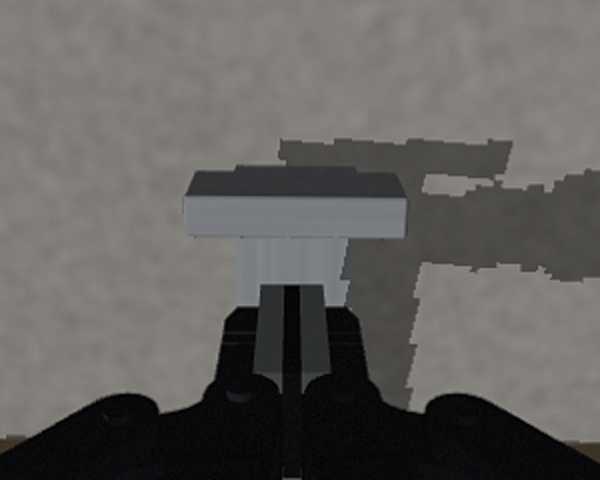

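No tipping yet: the head at (140,405) is still down. I keep descending and watch the force.

{"api": "play_rows", "payload": {"motion": "0 0.002 0 0 0 0 1; 0 0.002 0 0 0 0 1; 0 0 0 0 0 0 1"}}

```text
clock: 4.88
ee_pos: [0.5111, 0.0512, 0.0384]
tcp_rot: [-90.0, 0.0, 5.7]
contact_force: [1.0, 0.7, 0.4]
finger_gap: 0.0002
```

{"api": "play_rows", "payload": {"motion": "0 0.002 0 0 0 0 1; 0 0.002 0 0 0 0 1; 0 0 0 0 0 0 1"}}

```text
clock: 5.25
ee_pos: [0.5111, 0.0512, 0.0344]
tcp_rot: [-90.0, 0.0, 5.7]
contact_force: [0.1, -0.4, -0.0]
finger_gap: -0.0003
```

```bash
python3 - <<'E'
from h import *
st()
p=arm.grab_frame("wrist"); zoom(p,130,120,430,360,2,"wrist3.png")
p=arm.grab_frame("scene"); zoom(p,110,160,330,360,2.9,"scene3.png")
E
```

```text
5.25 [0.5111 0.0512 0.0344] [-9.001e+01  2.000e-02  5.680e+00] [ 0.12 -0.41 -0.  ] -0.0003 [  5.7  20.3 -20.7  49.   -0.   90. ]
```

View pics/scene3.png

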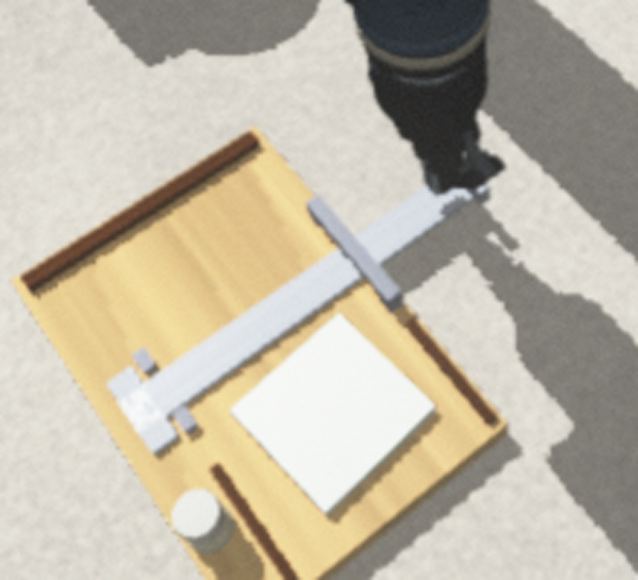

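View pics/wrist3.png

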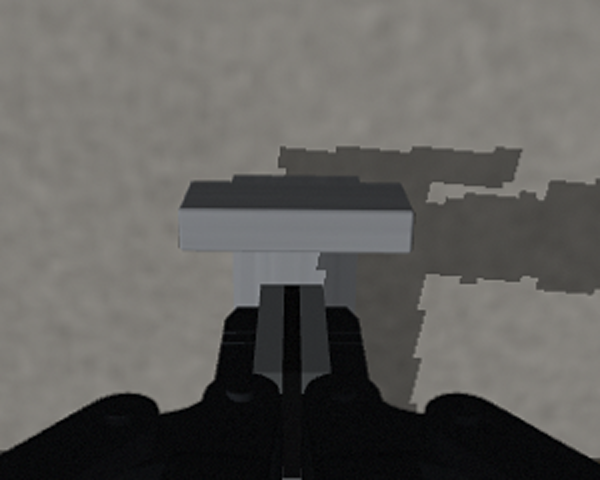

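```bash
python3 - <<'E'
from h import *
s=arm.get_state(); e=s["ee_pos"]
for n in ["wrist","scene","top"]:
    p=arm.grab_frame(n)
    print(n,proj(p,[e,e-[0,0,.006],e-[0,0,.025]]).round(1).tolist())
    print(" grip pt",proj(p,[[.5106,.0664,.028],[.5106+.024,.0664,.046]]).round(1).tolist(), [ (d["at"],d["conf"]) for d in arm.search_frame(p,"bar")[:2]])
    if n=="top": zoom(p,265,120,425,290,3.5,"top3.png")
    if n=="wrist": C=-p["camera_from_world"][:3,:3].T@p["camera_from_world"][:3,3]; print(C)
    if n=="scene": zoom(p,210,170,300,250,8,"scene3b.png")
E
```

```text
wrist [[276.4, 269.0], [276.4, 263.3], [276.4, 247.5]]
 grip pt [[278.3, 234.1], [333.6, 254.6]] [([0.5123, 0.0733, 0.0377], 0.56)]
[0.50299699 0.13038309 0.18884386]
scene [[262.4, 225.3], [262.5, 226.6], [263.0, 230.8]]
 grip pt [[268.1, 223.2], [273.8, 226.8]] [([0.5241, -0.1088, 0.033], 0.71)]
top [[289.6, 215.2], [289.5, 215.4], [289.3, 216.1]]
 grip pt [[283.0, 215.7], [283.1, 204.6]] [([0.5281, -0.1653, 0.0293], 0.92)]
```

View pics/scene3b.png

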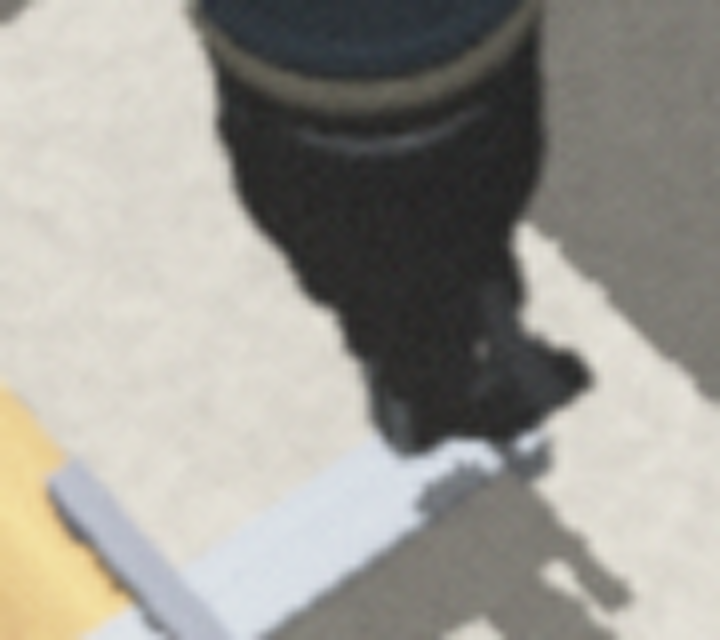

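View pics/top3.png

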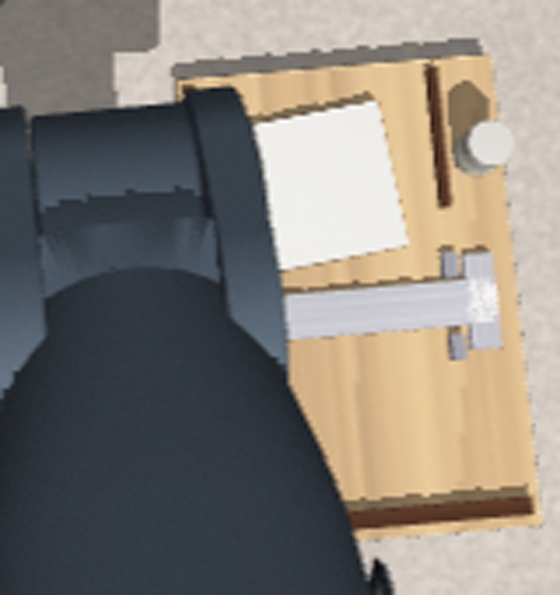

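The picture puts the real fingertips about 6 mm ahead of the TCP rather than 25 mm, so they are only now reaching the blade. I go on down by force.

{"api": "play_rows", "payload": {"motion": "0 0.002 0 0 0 0 1; 0 0.002 0 0 0 0 1; 0 0 0 0 0 0 1"}}

```text
clock: 6.02
ee_pos: [0.5111, 0.0512, 0.0304]
tcp_rot: [-90.0, 0.0, 5.7]
contact_force: [0.1, 0.7, -0.3]
finger_gap: -0.0001
```

{"api": "play_rows", "payload": {"motion": "0 0.002 0 0 0 0 1; 0 0.002 0 0 0 0 1; 0 0 0 0 0 0 1"}}

```text
clock: 6.4
ee_pos: [0.5111, 0.0511, 0.0264]
tcp_rot: [-90.0, 0.0, 5.7]
contact_force: [0.3, -0.8, -1.0]
finger_gap: -0.0001
```

```bash
python3 - <<'E'
from h import *
st()
p=arm.grab_frame("wrist"); zoom(p,130,120,430,360,2,"wrist4.png")
p=arm.grab_frame("scene"); zoom(p,110,160,330,360,2.9,"scene4.png")
E
```

```text
6.4 [0.5111 0.0511 0.0264] [-9.00e+01  2.00e-02  5.67e+00] [ 0.25 -0.77 -0.98] -0.0001 [  5.7  20.8 -21.4  47.9  -0.   90. ]
```

View pics/scene4.png

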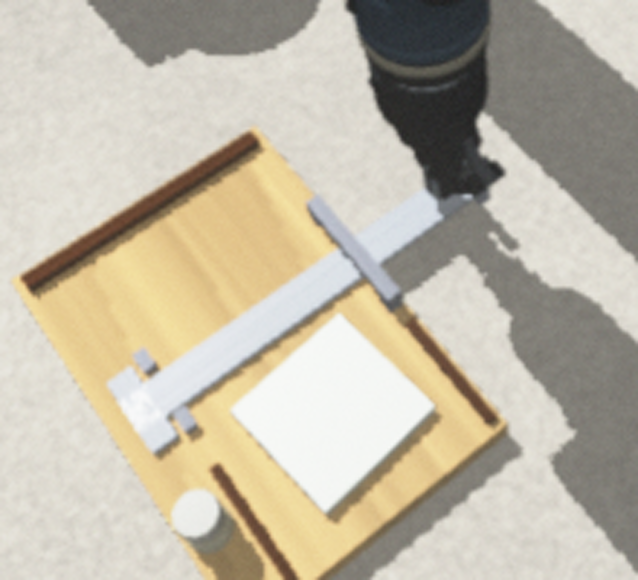

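View pics/wrist4.png

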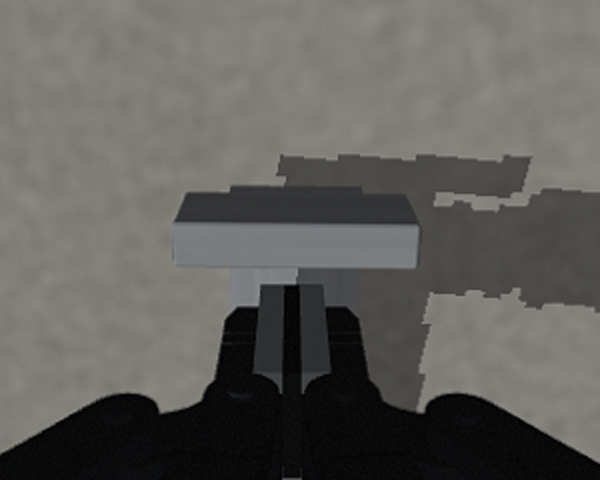

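{"api": "play_rows", "payload": {"motion": "0 0.002 0 0 0 0 1; 0 0.002 0 0 0 0 1; 0 0 0 0 0 0 1"}}

```text
clock: 6.88
ee_pos: [0.5111, 0.0512, 0.0224]
tcp_rot: [-90.0, 0.0, 5.7]
contact_force: [0.2, 0.5, -0.3]
finger_gap: 0.0001
```

```bash
python3 - <<'E'
from h import *
st()
p=arm.grab_frame("wrist"); zoom(p,130,120,430,360,2,"wrist5.png")
e=arm.get_state()["ee_pos"]
for h in [-.01,-.005,0,.006,.015,.025]:
  print(h,proj(p,[e+[-.001,.011,-h],e+[-.0,0,-h]]).round(1).tolist())
p=arm.grab_frame("scene"); zoom(p,110,160,330,360,2.9,"scene5.png")
E
```

```text
6.88 [0.5111 0.0512 0.0224] [-9.00e+01  2.00e-02  5.67e+00] [ 0.24  0.48 -0.3 ] 0.0001 [  5.7  21.1 -21.7  47.3  -0.   90. ]
-0.01 [[276.9, 257.1], [276.7, 279.5]]
-0.005 [[276.9, 252.3], [276.7, 274.2]]
0 [[276.9, 247.8], [276.6, 269.1]]
0.006 [[276.8, 242.7], [276.6, 263.5]]
0.015 [[276.8, 235.7], [276.6, 255.6]]
0.025 [[276.8, 228.6], [276.6, 247.7]]
```

View pics/scene5.png

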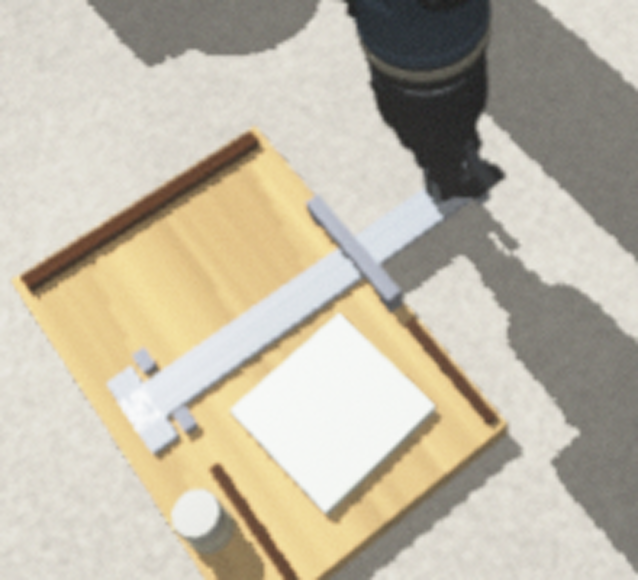

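View pics/wrist5.png

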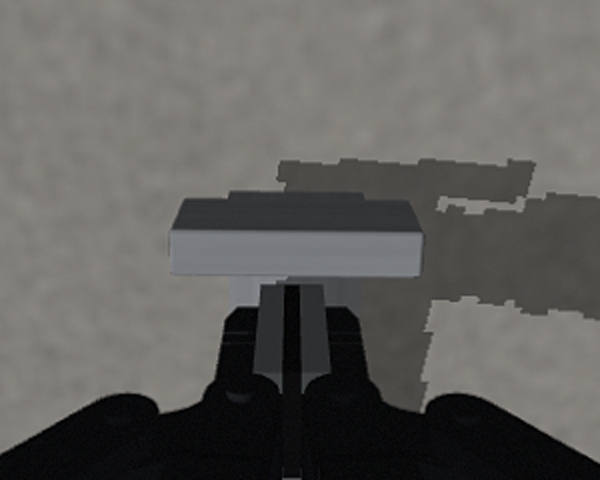

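```bash
python3 - <<'E'
from fit import *
p=arm.grab_frame("wrist"); print(p["fx"])
q=[.524,-.073,.096]
print(proj(p,loc2w(q,[[-.025,.14,.024],[.025,.14,.024],[-.025,.14,.006],[.025,.14,.006],[-.025,.15,.024],[.025,.15,.024]],.022)).round(1).tolist())
zoom(p,130,120,430,360,2,"x.png")
# estimate camera z shift to match
obs=np.array([[214.5,235],[341.5,235],[220.5,216],[337,216]])
L=[[-.025,.14,.024],[.025,.14,.024],[-.025,.15,.024],[.025,.15,.024]]
f=lambda d:(proj(p,loc2w(q,L,.022)+d)-obs).ravel()
r=least_squares(f,np.zeros(3)); print("object shift rel. to model needed",r.x.round(4),f(r.x).round(1))
E
```

```text
360.9670746307658
[[216.4, 261.8], [341.2, 262.2], [222.7, 243.9], [334.3, 244.3], [215.2, 238.7], [342.7, 239.1]]
object shift rel. to model needed [-0.0009  0.0072 -0.0089] [ 4.   1.6 -3.4  2.1 -3.1 -2.   2.5 -1.6]
```

{"api": "play_rows", "payload": {"motion": "0 0.002 0 0 0 0 1; 0 0.002 0 0 0 0 1; 0 0 0 0 0 0 1"}}

```text
clock: 7.4
ee_pos: [0.5111, 0.0511, 0.0184]
tcp_rot: [-90.0, 0.0, 5.7]
contact_force: [-0.5, -0.3, -0.5]
finger_gap: 0.0001
```

```bash
python3 - <<'E'
from h import *
st()
p=arm.grab_frame("wrist"); zoom(p,200,200,360,330,4,"wrist6.png")
p=arm.grab_frame("scene"); zoom(p,220,190,300,250,8,"scene6.png"); zoom(p,135,260,220,350,6,"scene6h.png")
E
```

```text
7.4 [0.5111 0.0511 0.0184] [-9.00e+01  3.00e-02  5.67e+00] [-0.55 -0.31 -0.54] 0.0001 [  5.7  21.3 -22.   46.7  -0.   90. ]
```

View pics/scene6.png

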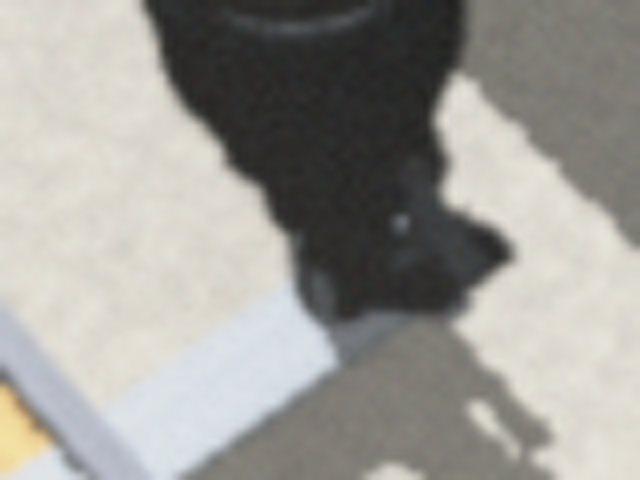

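View pics/wrist6.png

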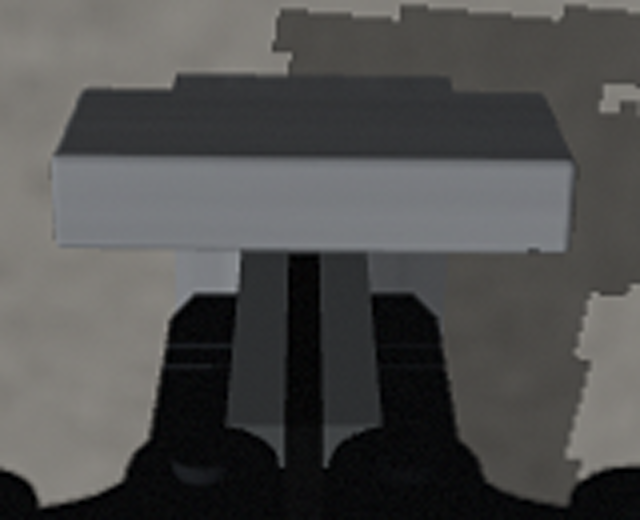

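View pics/scene6h.png

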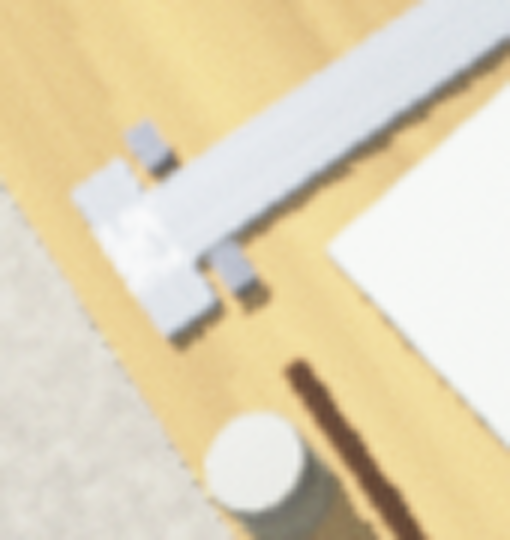

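{"api": "play_rows", "payload": {"motion": "0 0.002 0 0 0 0 1; 0 0.002 0 0 0 0 1; 0 0 0 0 0 0 1"}}

```text
clock: 7.88
ee_pos: [0.5112, 0.0513, 0.0145]
tcp_rot: [-90.0, 0.0, 5.7]
contact_force: [-0.2, 1.0, 1.4]
finger_gap: -0.0002
```

{"api": "play_rows", "payload": {"motion": "0 0.002 0 0 0 0 1; 0 0 0 0 0 0 1"}}

```text
clock: 8.12
ee_pos: [0.5112, 0.0512, 0.0125]
tcp_rot: [-90.0, 0.0, 5.7]
contact_force: [-1.0, 1.8, 1.3]
finger_gap: 0.0001
```

```bash
python3 - <<'E'
from h import *
st()
p=arm.grab_frame("wrist"); zoom(p,200,200,360,330,4,"wrist7.png")
p=arm.grab_frame("scene"); zoom(p,135,190,300,350,4.5,"scene7.png")
E
```

```text
8.12 [0.5112 0.0512 0.0125] [-9.00e+01  1.00e-02  5.67e+00] [-1.04  1.79  1.32] 0.0001 [  5.7  21.7 -22.4  45.9   0.   90. ]
```

View pics/scene7.png

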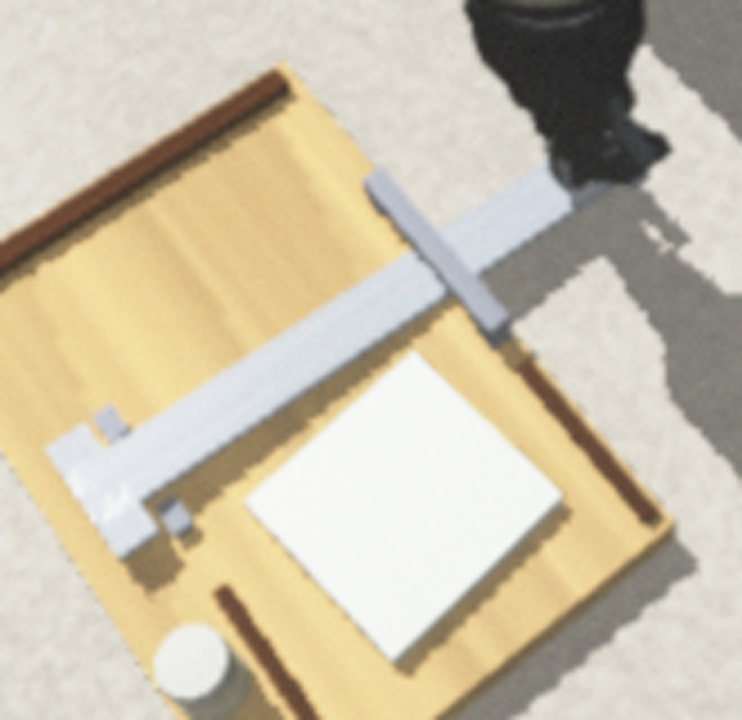

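View pics/wrist7.png

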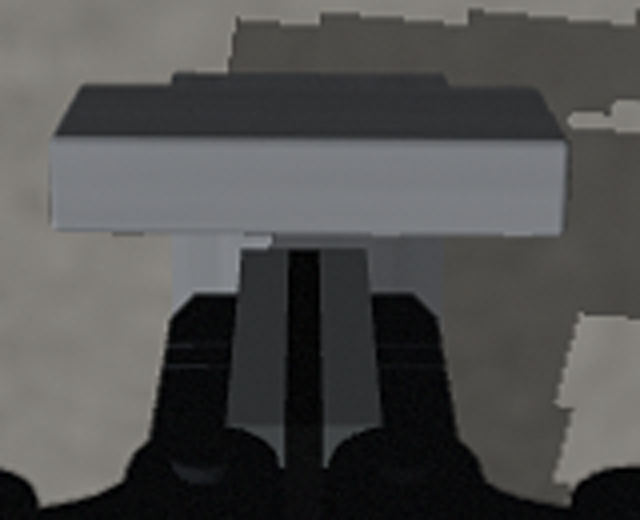

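The bar is tipping now: the head at (100,500) is raised and casts a shadow. I press about 5 mm more.

{"api": "play_rows", "payload": {"motion": "0 0.0015 0 0 0 0 1; 0 0.0015 0 0 0 0 1; 0 0.002 0 0 0 0 1; 0 0 0 0 0 0 1"}}

```text
clock: 8.72
ee_pos: [0.5111, 0.0511, 0.0074]
tcp_rot: [-90.0, 0.0, 5.7]
contact_force: [1.7, 0.9, 1.9]
finger_gap: -0.0003
```

```bash
python3 - <<'E'
from fit import *
st()
p=arm.grab_frame("wrist"); zoom(p,200,200,360,330,4,"wrist8.png")
p=arm.grab_frame("scene"); zoom(p,135,190,300,350,4.5,"scene8.png")
Q=[.5255,-.1124,.0855]
# predicted head -y corners (head top) vs bar tilt pivot at board (.,.09,.022)
for th in [0,.05,.08,.11,.14]:
    y=np.cos(th)*-.2; z=np.sin(th)*.2+.006
    L=[[.002+.032,.09+y,z],[.002-.032,.09+y,z]]
    print(th,((proj(p,loc2w(Q,L,.022))+.5-[135,190])*4.5).round(0).tolist())
E
```

```text
8.72 [0.5111 0.0511 0.0074] [-9.001e+01  2.000e-02  5.670e+00] [1.71 0.87 1.94] -0.0003 [  5.7  22.1 -22.8  45.2  -0.   90. ]
0 [[126.0, 571.0], [54.0, 462.0]]
0.05 [[120.0, 563.0], [48.0, 454.0]]
0.08 [[117.0, 558.0], [44.0, 449.0]]
0.11 [[114.0, 553.0], [41.0, 443.0]]
0.14 [[112.0, 548.0], [38.0, 437.0]]
```

View pics/scene8.png

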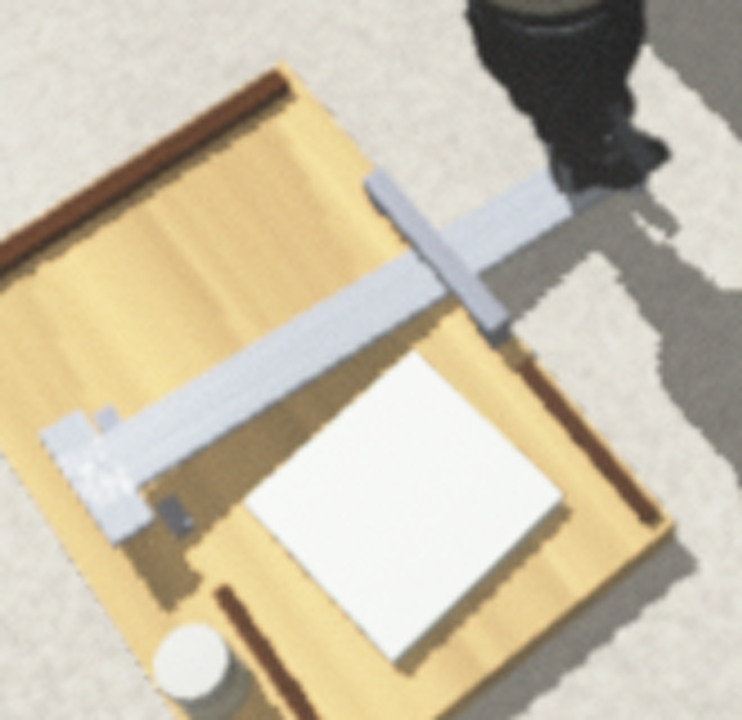

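View pics/wrist8.png

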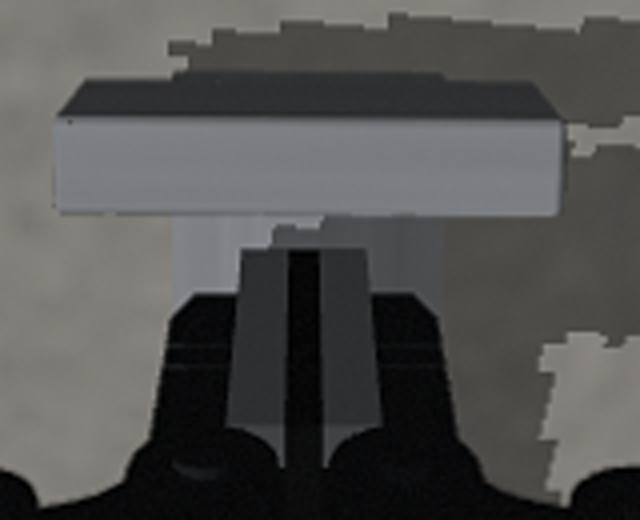

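Head edge at (40,438)–(119,547), about 0.13 rad of tip, so it is well clear of the lips. Now I pull along the bar (tool +z).

{"api": "play_rows", "payload": {"motion": "0 0 0.004 0 0 0 1; 0 0 0.005 0 0 0 1; 0 0.0005 0.006 0 0 0 1; 0 0.0005 0.006 0 0 0 1; 0 0.0005 0.006 0 0 0 1; 0 0 0 0 0 0 1"}}

```text
clock: 9.57
ee_pos: [0.5084, 0.0788, 0.006]
tcp_rot: [-90.0, 0.0, 5.7]
contact_force: [-0.0, 1.1, 0.1]
finger_gap: -0.0002
```

```bash
python3 - <<'E'
from fit import *
st()
p=arm.grab_frame("wrist"); zoom(p,200,200,360,330,4,"wrist9.png")
p=arm.grab_frame("scene"); zoom(p,135,190,300,350,4.5,"scene9.png")
E
```

```text
9.57 [0.5084 0.0788 0.006 ] [-8.998e+01  1.000e-02  5.720e+00] [-0.05  1.07  0.14] -0.0002 [  8.8  22.3 -22.8  45.    0.   93.1]
```

View pics/scene9.png

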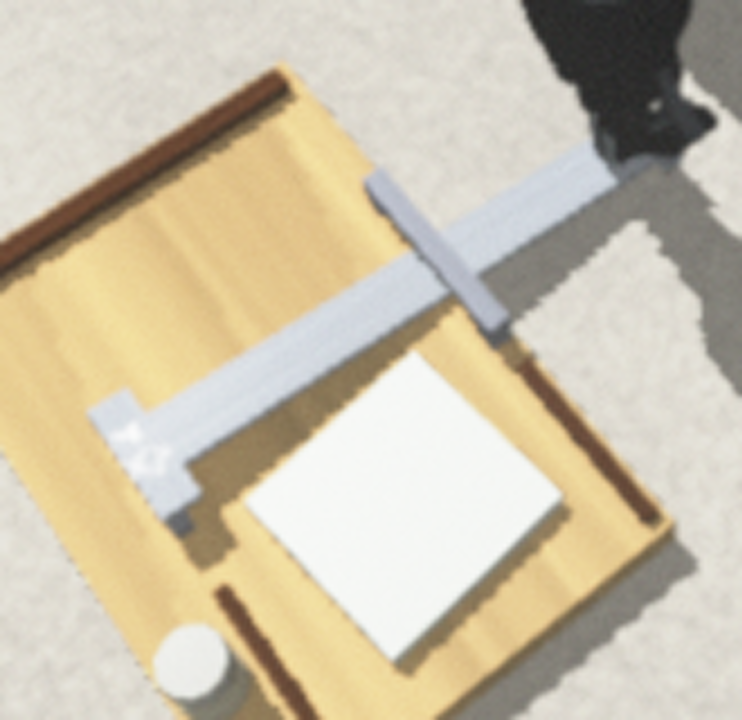

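View pics/wrist9.png

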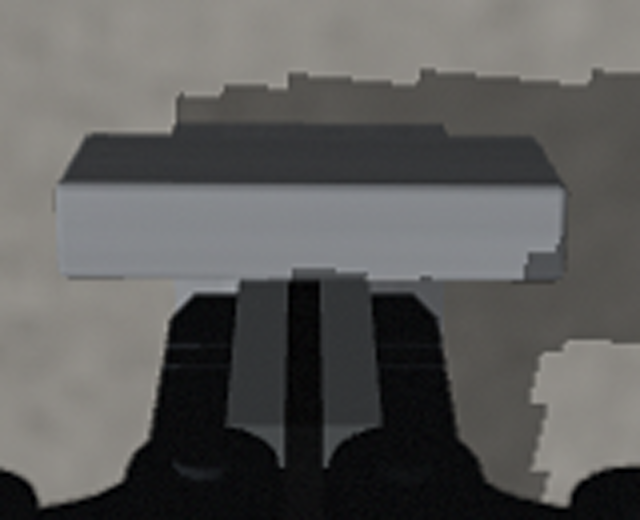

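The fingers now bear on the plate and the bar slides, still tipped. Continuing.

{"api": "play_rows", "payload": {"motion": "0 0.0005 0.006 0 0 0 1; 0 0.0005 0.006 0 0 0 1; 0 0.0005 0.006 0 0 0 1; 0 0.0005 0.006 0 0 0 1; 0 0.0005 0.006 0 0 0 1; 0 0.0005 0.006 0 0 0 1; 0 0 0 0 0 0 1"}}

```text
clock: 10.55
ee_pos: [0.505, 0.1144, 0.0031]
tcp_rot: [-90.0, 0.0, 5.7]
contact_force: [0.0, -0.2, -0.2]
finger_gap: 0.0001
```

```bash
python3 - <<'E'
from fit import *
st()
p=arm.grab_frame("wrist"); zoom(p,200,200,360,330,4,"wrist10.png")
p=arm.grab_frame("scene"); zoom(p,135,190,300,350,4.5,"scene10.png")
E
```

```text
10.55 [0.505  0.1144 0.0031] [-89.99   0.     5.71] [ 0.02 -0.18 -0.22] 0.0001 [ 12.8  22.7 -22.5  44.8   0.   97. ]
```

View pics/scene10.png

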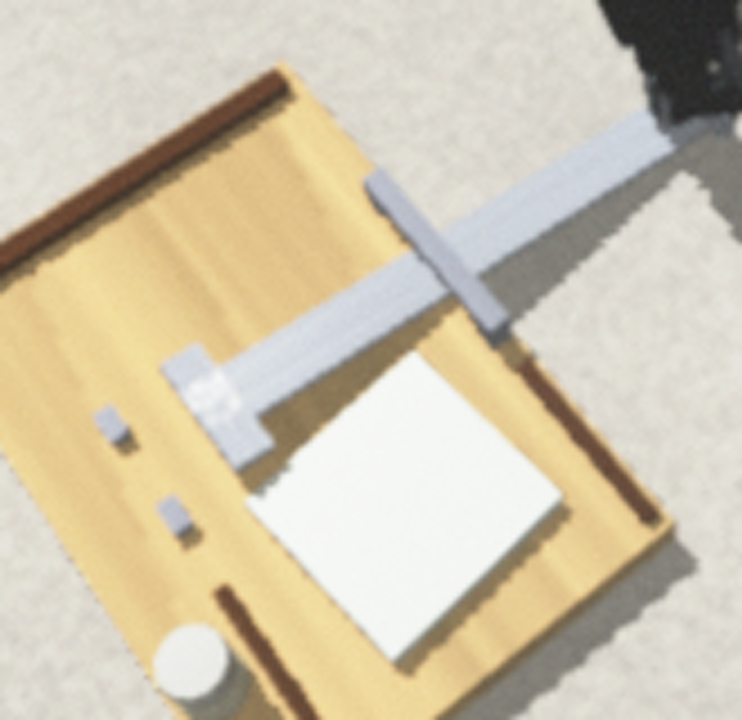

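View pics/wrist10.png

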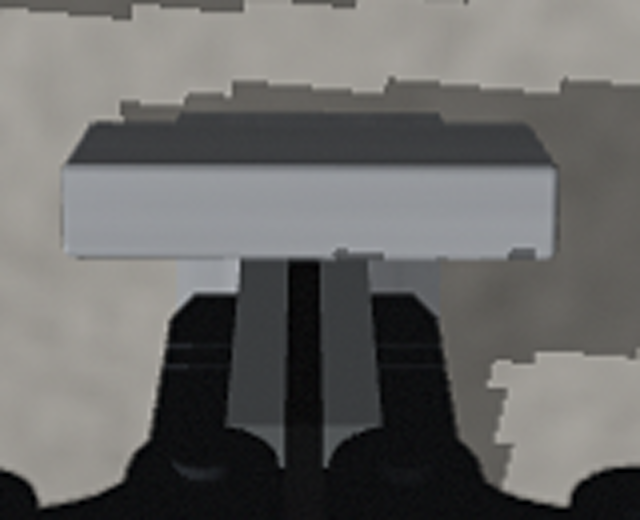

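{"api": "play_rows", "payload": {"motion": "0 0.0005 0.006 0 0 0 1; 0 0.0005 0.006 0 0 0 1; 0 0.0005 0.006 0 0 0 1; 0 0.0005 0.006 0 0 0 1; 0 0.0005 0.006 0 0 0 1; 0 0.0005 0.006 0 0 0 1; 0 0 0 0 0 0 1"}}

```text
clock: 11.52
ee_pos: [0.5012, 0.1504, -0.0001]
tcp_rot: [-90.0, 0.0, 5.7]
contact_force: [-0.8, -0.5, 0.5]
finger_gap: 0.0003
```

```bash
python3 - <<'E'
from fit import *
st()
p=arm.grab_frame("wrist"); zoom(p,200,200,360,330,4,"wrist11.png")
p=arm.grab_frame("scene"); zoom(p,145,180,310,350,4.4,"scene11.png")
E
```

```text
11.53 [ 5.012e-01  1.504e-01 -1.000e-04] [-8.997e+01  2.000e-02  5.720e+00] [-0.77 -0.48  0.53] 0.0003 [ 16.7  23.4 -22.   44.7   0.  101. ]
```

View pics/scene11.png

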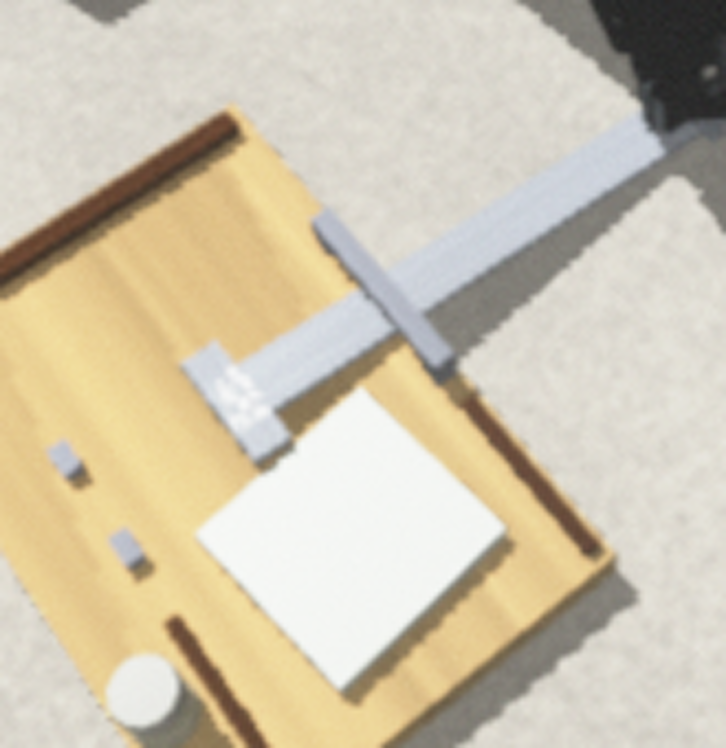

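View pics/wrist11.png

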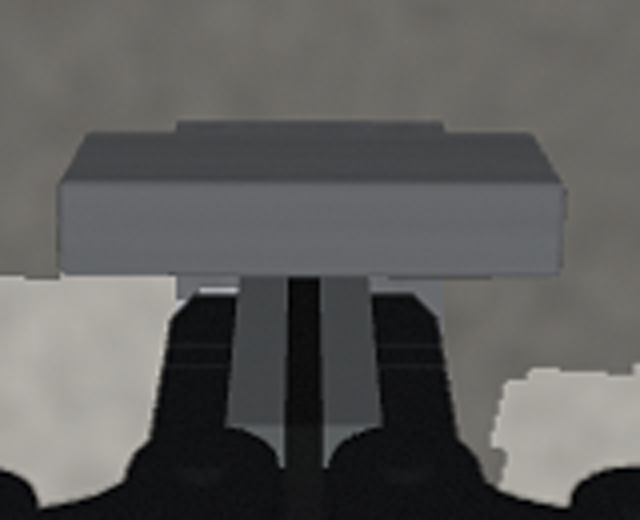

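{"api": "play_rows", "payload": {"motion": "0 0.001 0.006 0 0 0 1; 0 0.001 0.006 0 0 0 1; 0 0 0.006 0 0 0 1; 0 0 0.006 0 0 0 1; 0 0 0.006 0 0 0 1; 0 0 0.006 0 0 0 1; 0 0 0 0 0 0 1"}}

```text
clock: 12.5
ee_pos: [0.4978, 0.1863, -0.002]
tcp_rot: [-90.0, 0.0, 5.7]
contact_force: [0.6, 0.9, 1.5]
finger_gap: -0.0001
```

```bash
python3 - <<'E'
from fit import *
st()
p=arm.grab_frame("wrist"); zoom(p,200,200,360,330,4,"wrist12.png")
p=arm.grab_frame("scene"); zoom(p,145,170,320,350,4.2,"scene12.png")
E
```

```text
12.5 [ 0.4978  0.1863 -0.002 ] [-8.996e+01  1.000e-02  5.720e+00] [0.64 0.91 1.49] -0.0001 [ 20.5  24.2 -21.   44.9   0.  104.8]
```

View pics/scene12.png

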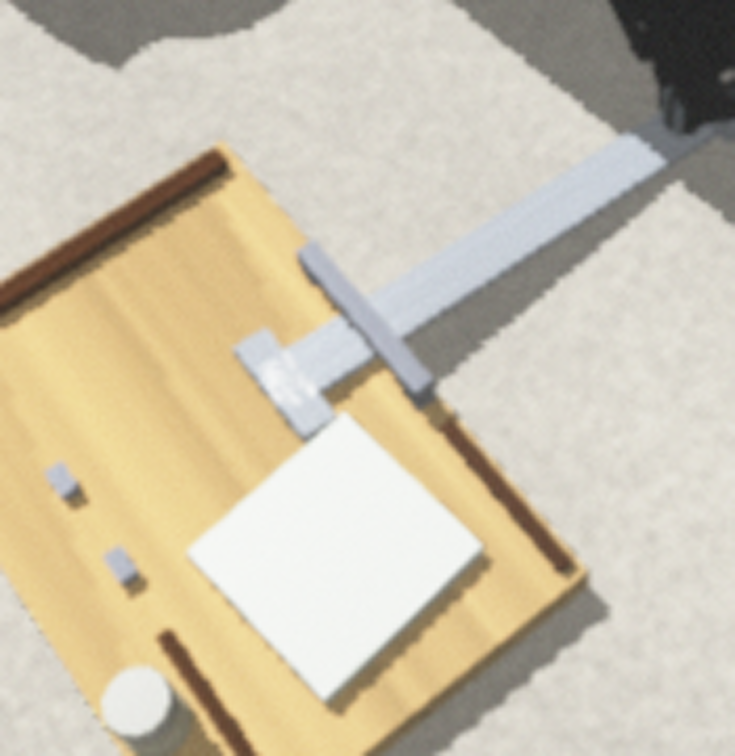

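View pics/wrist12.png

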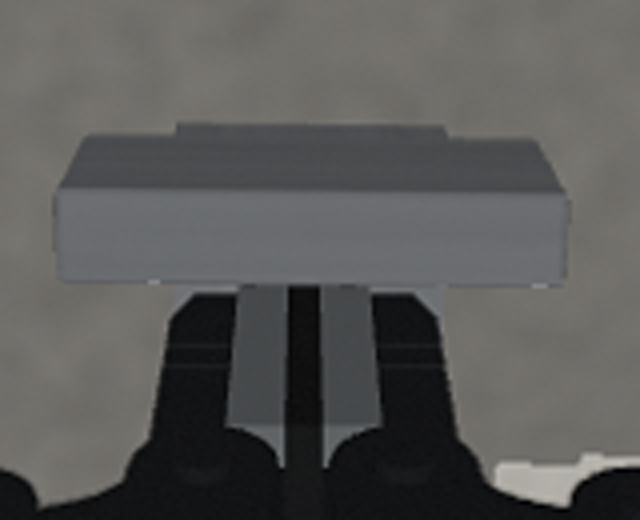

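{"api": "play_rows", "payload": {"motion": "0 0 0.006 0 0 0 1; 0 0 0.007 0 0 0 1; 0 0 0.007 0 0 0 1; 0 0 0.007 0 0 0 1; 0 0 0.007 0 0 0 1; 0 0 0.007 0 0 0 1; 0 0 0.007 0 0 0 1; 0 0 0 0 0 0 1"}}

```text
clock: 13.6
ee_pos: [0.4932, 0.234, -0.0019]
tcp_rot: [-90.0, -0.0, 5.7]
contact_force: [-0.8, 0.0, 0.9]
finger_gap: 0.0
```

```bash
python3 - <<'E'
from fit import *
st()
p=arm.grab_frame("wrist"); zoom(p,200,200,360,330,4,"wrist13.png")
p=arm.grab_frame("scene"); zoom(p,155,170,330,350,4.2,"scene13.png")
E
```

```text
13.6 [ 0.4932  0.234  -0.0019] [-8.998e+01 -1.000e-02  5.720e+00] [-0.77  0.03  0.85] 0.0 [ 25.4  25.3 -18.9  45.8   0.  109.7]
```

View pics/scene13.png

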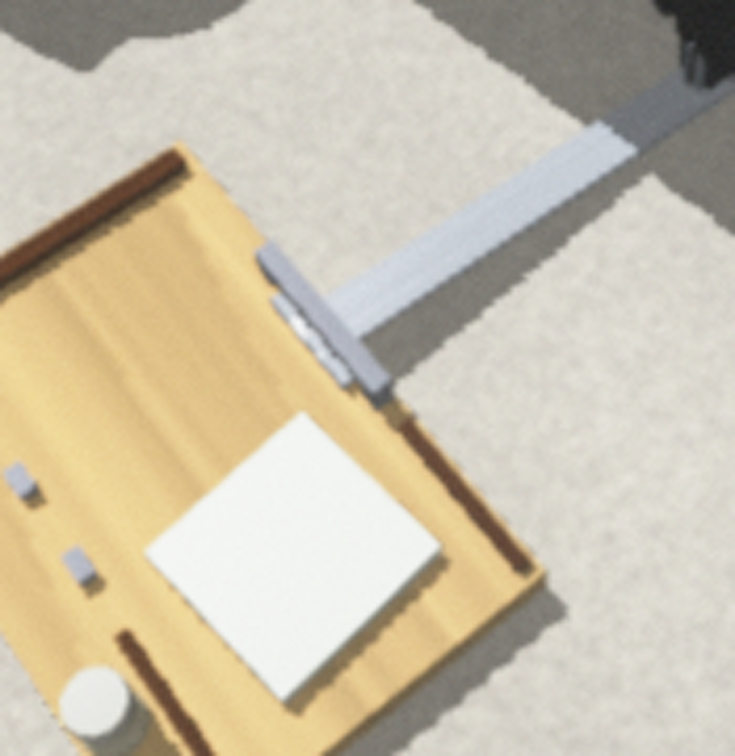

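View pics/wrist13.png

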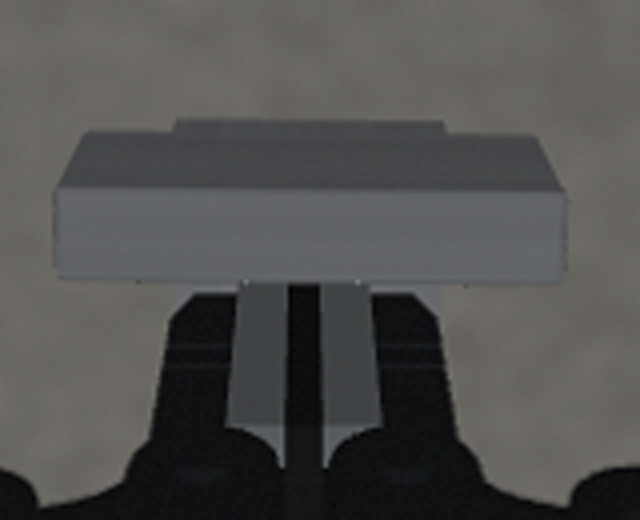

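{"api": "play_rows", "payload": {"motion": "0 0 0.006 0 0 0 1; 0 0 0.008 0 0 0 1; 0 0 0.008 0 0 0 1; 0 0 0.008 0 0 0 1; 0 0 0.008 0 0 0 1; 0 0 0.008 0 0 0 1; 0 0 0.006 0 0 0 1; 0 0 0 0 0 0 1"}}

```text
clock: 14.7
ee_pos: [0.488, 0.2857, -0.0019]
tcp_rot: [-90.0, -0.0, 5.7]
contact_force: [0.2, -0.2, 0.2]
finger_gap: 0.0
```

```bash
python3 - <<'E'
from fit import *
st()
p=arm.grab_frame("scene"); zoom(p,155,130,395,350,3,"scene14.png")
E
```

```text
14.7 [ 0.488   0.2857 -0.0019] [-8.998e+01 -1.000e-02  5.710e+00] [ 0.23 -0.23  0.2 ] 0.0 [ 30.3  26.8 -16.1  47.1   0.  114.6]
```

View pics/scene14.png

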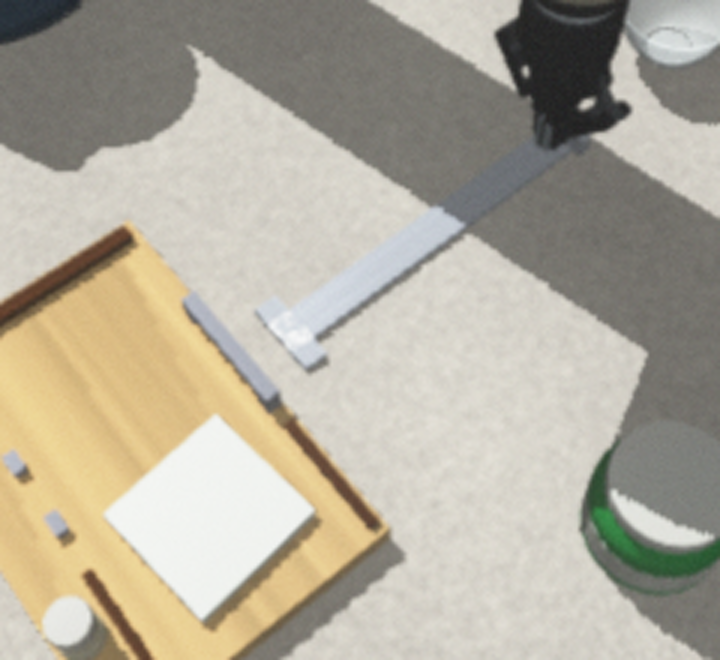

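The bar lies flat on the table with its head at (290,330), clear of the board edge at about (230,350). Now I back off slightly and rise.

{"api": "play_rows", "payload": {"motion": "0 0 -0.004 0 0 0 1; 0 -0.02 0 0 0 0 1; 0 -0.04 0 0 0 0 0.45; 0 -0.05 0 0 -0.1 0 0.45; 0 -0.03 0 0 -0.17 0 0.45; 0 0 0 0 -0.17 0 0.45"}}

```text
clock: 15.5
ee_pos: [0.4899, 0.2813, 0.141]
tcp_rot: [-90.0, -0.3, 31.2]
contact_force: [-0.0, 0.1, -0.2]
finger_gap: 0.0469
```

```bash
python3 - <<'E'
from fit import *
st()
p=arm.grab_frame("top"); zoom(p,160,110,440,300,2.8,"top15.png")
p=arm.grab_frame("scene"); zoom(p,110,195,310,385,3,"scene15.png")
E
```

```text
15.5 [0.4899 0.2813 0.141 ] [-90.01  -0.28  31.17] [-0.03  0.07 -0.17] 0.0469 [29.9 19.4 -4.5 65.8 -0.  88.7]
```

View pics/top15.png

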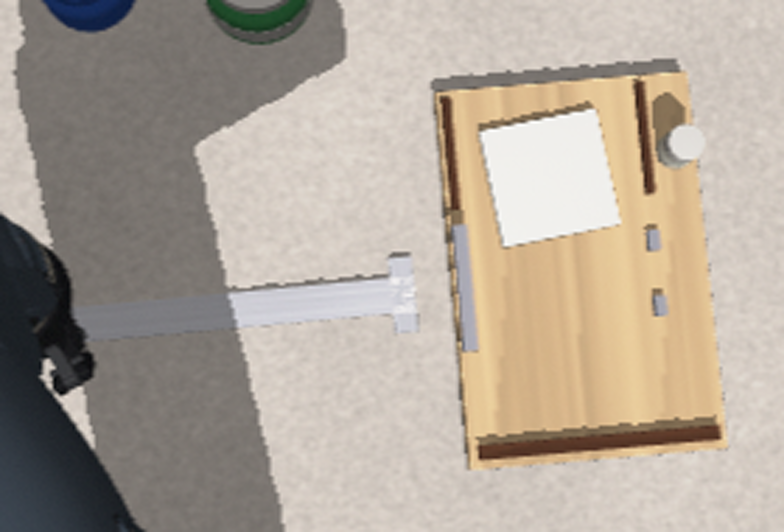

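View pics/scene15.png

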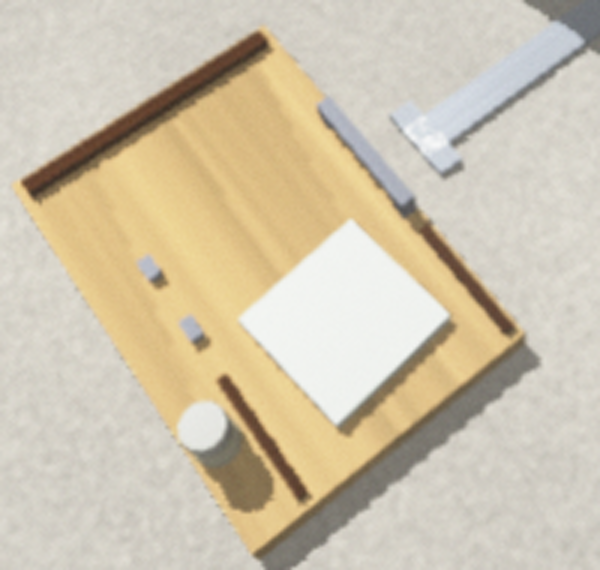

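```bash
python3 - <<'E'
from fit import *
plan([.687,-.0986,.12],94.9,8,.45)
E
```

```text
from [0.4887 0.2807 0.1387] [-9.000e+01 -6.000e-02  3.097e+01] dist/row 0.0536 turn 7.9911670975921005
-0.0032 0.0023 -0.0534 0.0001 -0.1395 0.0001 0.45; -0.0105 0.0023 -0.0525 0.0001 -0.1395 0.0001 0.45; -0.0177 0.0023 -0.0505 0.0001 -0.1395 0.0001 0.45; -0.0246 0.0023 -0.0475 0.0001 -0.1395 0.0001 0.45; -0.0309 0.0023 -0.0436 0.0001 -0.1395 0.0001 0.45; -0.0367 0.0023 -0.0389 0.0001 -0.1395 0.0001 0.45; -0.0418 0.0023 -0.0334 0.0001 -0.1395 0.0001 0.45; -0.0460 0.0023 -0.0273 0.0001 -0.1395 0.0001 0.45
```

{"api": "play_rows", "payload": {"motion": "-0.003 0.002 -0.0534 0 -0.14 0 0.45; -0.0105 0.002 -0.0525 0 -0.14 0 0.45; -0.0177 0.002 -0.0505 0 -0.14 0 0.45; -0.0246 0.002 -0.0475 0 -0.14 0 0.45; -0.031 0.002 -0.0436 0 -0.14 0 0.45; -0.0367 0.002 -0.039 0 -0.14 0 0.45; -0.042 0.002 -0.0334 0 -0.14 0 0.45; -0.046 0.002 -0.027 0 -0.14 0 0.45"}}

```text
clock: 16.6
ee_pos: [0.6868, -0.1004, 0.1213]
tcp_rot: [-89.9, -0.0, 95.0]
contact_force: [1.0, -0.0, 1.6]
finger_gap: 0.0472
```

{"api": "play_rows", "payload": {"motion": "0 0 0 0 0 0 0.45; 0 0 0 0 0 0 0.45"}}

```text
clock: 16.85
ee_pos: [0.6859, -0.0986, 0.1212]
tcp_rot: [-89.9, -0.0, 94.8]
contact_force: [-0.2, 0.6, 0.2]
finger_gap: 0.047
```

```bash
python3 - <<'E'
from fit import *
st()
plan([.687,-.0986,.09],94.9,4,.45)
p=arm.grab_frame("wrist"); cv2.imwrite("pics/wrist16.png",p["color"])
p=arm.grab_frame("scene"); zoom(p,110,195,310,385,3,"scene16.png")
E
```

```text
16.85 [ 0.6859 -0.0986  0.1212] [-8.99e+01 -3.00e-02  9.48e+01] [-0.21  0.63  0.2 ] 0.047 [ -8.2  32.7  14.6  72.    0.  -13. ]
from [ 0.6859 -0.0986  0.1212] [-8.99e+01 -3.00e-02  9.48e+01] dist/row 0.0078 turn 0.036723808328197764
-0.0000 0.0078 -0.0003 -0.0004 -0.0004 0.0001 0.45; -0.0000 0.0078 -0.0003 -0.0004 -0.0004 0.0001 0.45; -0.0000 0.0078 -0.0003 -0.0004 -0.0004 0.0001 0.45; -0.0000 0.0078 -0.0003 -0.0004 -0.0004 0.0001 0.45
```

View pics/wrist16.png

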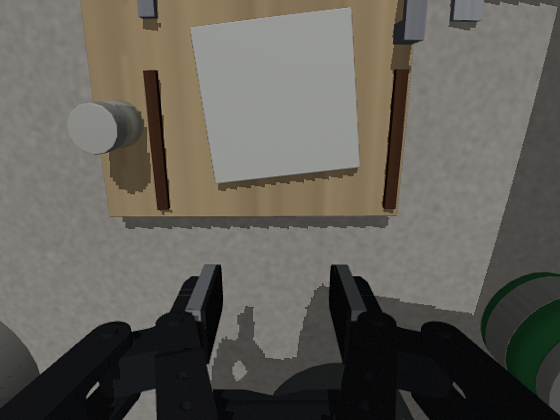

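View pics/scene16.png

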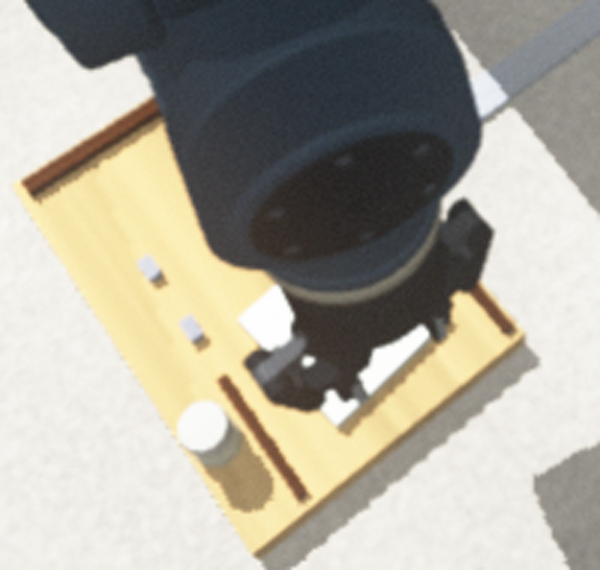

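```bash
python3 - <<'E'
from fit import *
p=arm.grab_frame("top"); zoom(p,160,110,440,300,2.8,"top17.png")
h=unproj(p,[[160+411/2.8-.5,110+254/2.8-.5],[160+418/2.8-.5,110+331/2.8-.5]],.006); print(h.round(4))
m=h.mean(0)[:2]; Q=np.array([.5255,-.1124]); a=.0855; d=m-Q; print("head in board",-np.sin(a)*d[0]+np.cos(a)*d[1])
t=np.array([.488,.2857]); e=t-m; b=np.array([-np.sin(a),np.cos(a)]); print("TCP bar y past head",e@b, "gap to plate inner",.29-e@b)
w=arm.grab_frame("wrist")
print(proj(w,loc2w([*Q,a],[[.149,-.03,.022],[.149,.03,.022],[.161,0,.022]])).round(0))
E
```

```text
[[0.5495 0.0107 0.006 ]
 [0.484  0.0049 0.006 ]]
head in board 0.1205487919896679
TCP bar y past head 0.2792993339765473 gap to plate inner 0.010700666023452654
[[232. 190.]
 [314. 190.]
 [273. 206.]]
```

{"api": "play_rows", "payload": {"motion": "0 0.02 0 0 0 0 0.7; 0 0.02 0 0 0 0 0.7; 0 0.02 0 0 0 0 0.7; 0 0.015 0 0 0 0 0.7; 0 0.01 0 0 0 0 0.7; 0 0 0 0 0 0 0.7"}}

```text
clock: 17.8
ee_pos: [0.6863, -0.0981, 0.0366]
tcp_rot: [-89.9, -0.0, 95.1]
contact_force: [-0.7, -0.0, 0.8]
finger_gap: 0.0253
```

```bash
python3 - <<'E'
from fit import *
st()
p=arm.grab_frame("wrist"); cv2.imwrite("pics/wrist18.png",p["color"])
p=arm.grab_frame("scene"); zoom(p,110,195,310,385,3,"scene18.png")
E
```

```text
17.8 [ 0.6863 -0.0981  0.0366] [-8.994e+01 -1.000e-02  9.506e+01] [-0.73 -0.05  0.79] 0.0253 [ -8.1  35.7   7.1  61.5  -0.  -13.2]
```

View pics/wrist18.png

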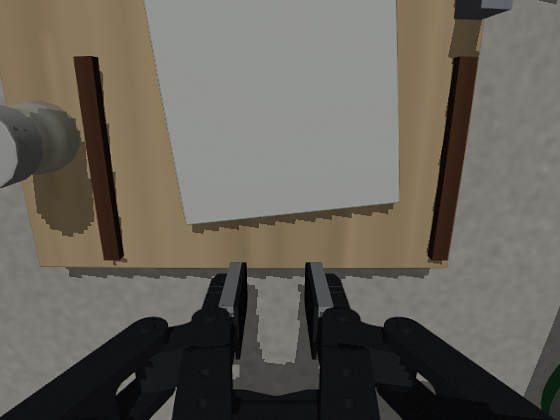

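View pics/scene18.png

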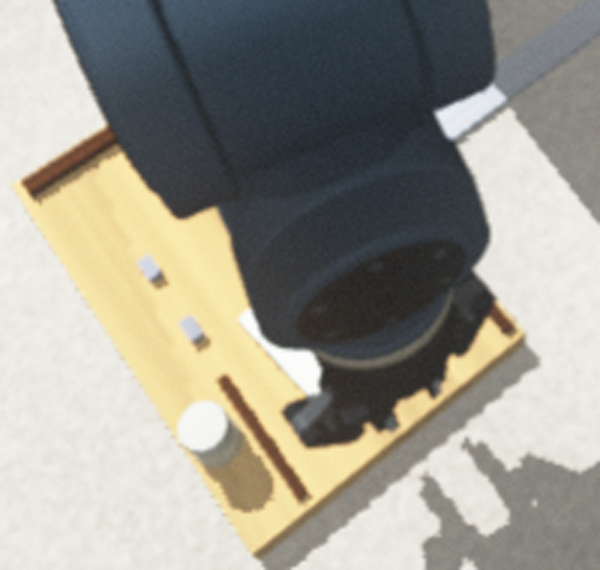

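{"api": "play_rows", "payload": {"motion": "0.001 0.006 0 0 0 0 0.7; 0.001 0.006 0 0 0 0 0.7; 0.001 0.004 0 0 0 0 0.7; 0 0.003 0 0 0 0 0.7; 0 0.002 0 0 0 0 0.7; 0 0 0 0 0 0 0.7"}}

```text
clock: 18.65
ee_pos: [0.6863, -0.0954, 0.016]
tcp_rot: [-90.0, 0.0, 95.1]
contact_force: [0.4, 0.3, 0.7]
finger_gap: 0.0255
```

```bash
python3 - <<'E'
from fit import *
st()
p=arm.grab_frame("wrist"); cv2.imwrite("pics/wrist19.png",p["color"])
E
```

```text
18.65 [ 0.6863 -0.0954  0.016 ] [-89.99   0.    95.05] [0.37 0.27 0.72] 0.0255 [ -7.9  36.5   5.5  59.   -0.  -13. ]
```

View pics/wrist19.png

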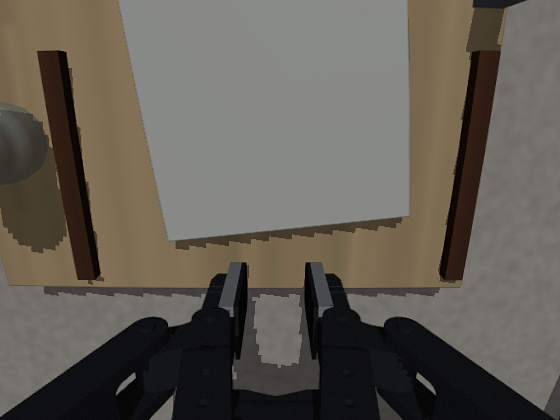

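```bash
python3 - <<'E'
from fit import *
w=arm.grab_frame("wrist"); e=arm.get_state()["ee_pos"]; Q=[.5255,-.1124,.0855]
print(proj(w,loc2w(Q,[[x,0,.022] for x in (.13,.14,.15,.16,.17)])).round(0).tolist())
for h in (-.02,-.015,-.01,-.005): print(h,proj(w,[[e[0]-.011,e[1],e[2]-h],[e[0],e[1],e[2]-h]]).round(0).tolist())
E
```

```text
[[267.0, 209.0], [267.0, 231.0], [267.0, 252.0], [267.0, 272.0], [268.0, 291.0]]
-0.02 [[277.0, 268.0], [274.0, 291.0]]
-0.015 [[277.0, 262.0], [274.0, 285.0]]
-0.01 [[277.0, 257.0], [274.0, 280.0]]
-0.005 [[277.0, 253.0], [274.0, 274.0]]
```

{"api": "play_rows", "payload": {"motion": "0 0.002 0 0 0 0 0.7; 0 0.0015 0 0 0 0 0.7; 0 0 0 0 0 0 0.7"}}

```text
clock: 19.12
ee_pos: [0.6863, -0.0954, 0.0124]
tcp_rot: [-90.0, 0.0, 95.1]
contact_force: [-0.4, 0.2, 0.4]
finger_gap: 0.0256
```

{"api": "play_rows", "payload": {"motion": "0 0 0.003 0 0 0 0.7; 0 0 0.003 0 0 0 0.7; 0 0 0.003 0 0 0 0.7; 0 0 0.003 0 0 0 0.7; 0 0 0.003 0 0 0 0.7; 0 0 0 0 0 0 0.7"}}

```text
clock: 19.88
ee_pos: [0.6712, -0.0968, 0.0127]
tcp_rot: [-90.0, 0.0, 95.0]
contact_force: [-0.1, 0.3, 0.8]
finger_gap: 0.0259
```

```bash
python3 - <<'E'
from fit import *
st()
p=arm.grab_frame("wrist"); cv2.imwrite("pics/wrist20.png",p["color"])
E
```

```text
19.88 [ 0.6712 -0.0968  0.0127] [-90.     0.    95.05] [-0.11  0.34  0.78] 0.0259 [ -8.2  35.4   2.7  57.3  -0.  -13.2]
```

View pics/wrist20.png

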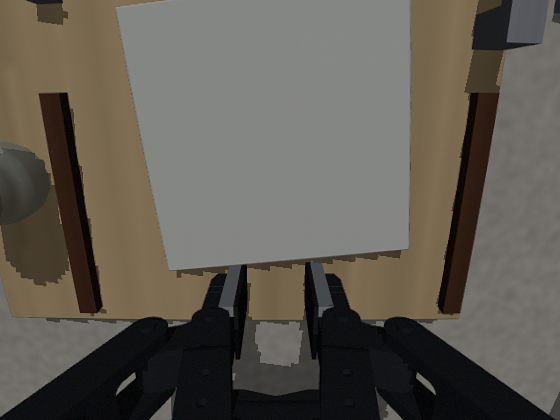

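{"api": "play_rows", "payload": {"motion": "0 0 0.003 0 0 0 0.7; 0 0 0.003 0 0 0 0.7; 0 0 0.003 0 0 0 0.7; 0 0 0.003 0 0 0 0.7; 0 0 0 0 0 0 0.7"}}

```text
clock: 20.55
ee_pos: [0.659, -0.0978, 0.0126]
tcp_rot: [-90.0, 0.0, 95.0]
contact_force: [0.2, 0.0, -1.0]
finger_gap: 0.0255
```

```bash
python3 - <<'E'
from fit import *
st()
p=arm.grab_frame("wrist"); cv2.imwrite("pics/wrist21.png",p["color"])
E
```

```text
20.55 [ 0.659  -0.0978  0.0126] [-89.97   0.    95.05] [ 0.18  0.02 -0.97] 0.0255 [ -8.4  34.3   0.7  56.4  -0.  -13.5]
```

View pics/wrist21.png

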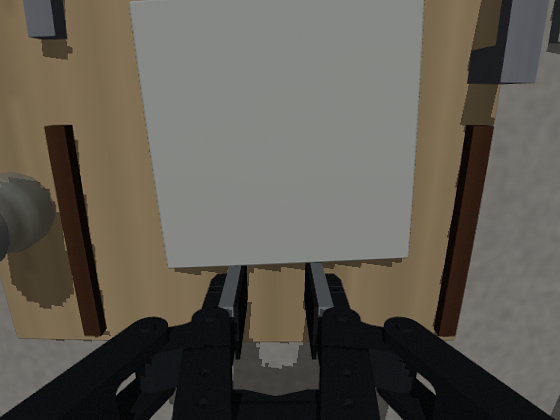

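The tile is being pushed and is squaring up; its edge runs (172,267)–(408,258) against both fingers. Continuing.

{"api": "play_rows", "payload": {"motion": "0 0 0.004 0 0 0 0.7; 0 0 0.005 0 0 0 0.7; 0 0 0.006 0 0 0 0.7; 0 0 0.006 0 0 0 0.7; 0 0 0.006 0 0 0 0.7; 0 0 0.006 0 0 0 0.7; 0 0 0.006 0 0 0 0.7; 0 0 0.005 0 0 0 0.7"}}

```text
clock: 21.6
ee_pos: [0.6152, -0.1017, 0.0126]
tcp_rot: [-90.0, 0.0, 95.1]
contact_force: [-0.1, 0.2, -0.6]
finger_gap: 0.0261
```

```bash
python3 - <<'E'
from fit import *
st()
p=arm.grab_frame("wrist"); cv2.imwrite("pics/wrist22.png",p["color"])
E
```

```text
21.6 [ 0.6152 -0.1017  0.0126] [-90.     0.    95.05] [-0.14  0.21 -0.64] 0.0261 [ -9.4  30.7  -6.3  53.   -0.  -14.4]
```

View pics/wrist22.png

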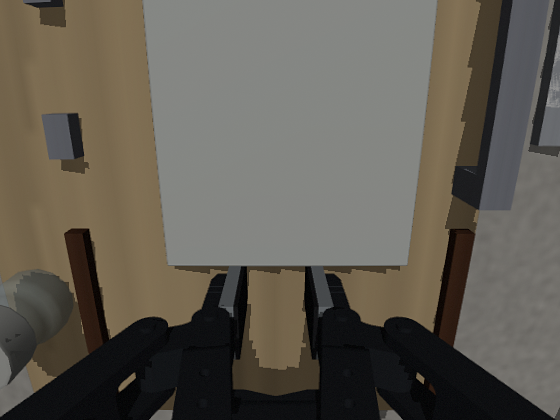

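```bash
python3 - <<'E'
from fit import *
st()
p=arm.grab_frame("scene"); zoom(p,110,150,310,350,3,"scene23.png")
for dx in (.04,.05,.06,.07):
  for dz in (.02,.03,.04,.05,.06): print(dx,dz,proj(p,[[.511+dx,.051+.1*dx,.0344+dz]]).round(0).tolist())
E
```

```text
21.65 [ 0.6147 -0.1017  0.0127] [-89.97  -0.    95.05] [-0.79  0.19 -0.87] 0.0255 [ -9.4  30.7  -6.4  53.   -0.  -14.4]
0.04 0.02 [[274.0, 233.0]]
0.04 0.03 [[273.0, 231.0]]
0.04 0.04 [[273.0, 228.0]]
0.04 0.05 [[273.0, 226.0]]
0.04 0.06 [[273.0, 224.0]]
0.05 0.02 [[277.0, 236.0]]
0.05 0.03 [[276.0, 234.0]]
0.05 0.04 [[276.0, 232.0]]
0.05 0.05 [[276.0, 229.0]]
0.05 0.06 [[276.0, 227.0]]
0.06 0.02 [[280.0, 239.0]]
0.06 0.03 [[279.0, 237.0]]
0.06 0.04 [[279.0, 235.0]]
0.06 0.05 [[279.0, 233.0]]
0.06 0.06 [[279.0, 230.0]]
0.07 0.02 [[283.0, 243.0]]
0.07 0.03 [[283.0, 240.0]]
0.07 0.04 [[283.0, 238.0]]
0.07 0.05 [[282.0, 236.0]]
0.07 0.06 [[282.0, 233.0]]
```

View pics/scene23.png

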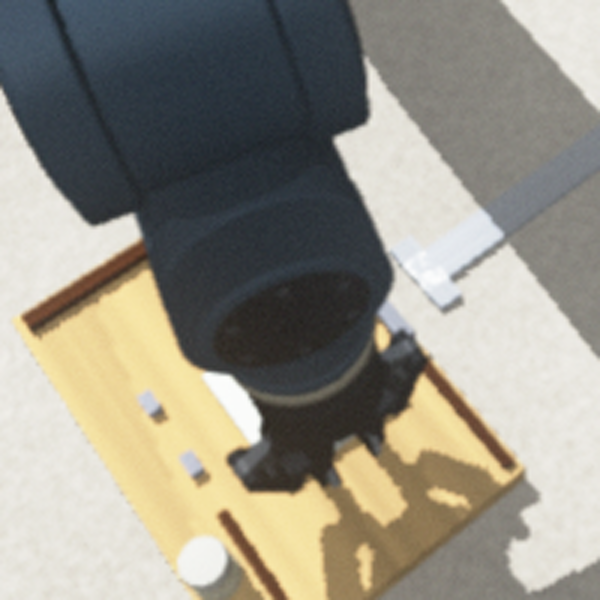

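The knuckles sit well above the bridge, and the tile is square against both fingers. Continuing.

{"api": "play_rows", "payload": {"motion": "0 0 0.005 0 0 0 0.7; 0 0 0.007 0 0 0 0.7; 0 0 0.007 0 0 0 0.7; 0 0 0.007 0 0 0 0.7; 0 0 0.007 0 0 0 0.7; 0 0 0.007 0 0 0 0.7; 0 0 0.007 0 0 0 0.7; 0 0 0.005 0 0 0 0.7"}}

```text
clock: 22.7
ee_pos: [0.5634, -0.1063, 0.0127]
tcp_rot: [-90.0, 0.0, 95.1]
contact_force: [2.1, 1.6, 1.8]
finger_gap: 0.0253
```

{"api": "play_rows", "payload": {"motion": "0 0 0.005 0 0 0 0.7; 0 0 0.007 0 0 0 0.7; 0 0 0.007 0 0 0 0.7; 0 0 0.007 0 0 0 0.7; 0 0 0.006 0 0 0 0.7; 0 0 0.004 0 0 0 0.7; 0 0 0.003 0 0 0 0.7; 0 0 0 0 0 0 0.7"}}

```text
clock: 23.7
ee_pos: [0.5244, -0.1097, 0.0125]
tcp_rot: [-89.9, -0.0, 95.0]
contact_force: [-0.2, -0.2, 0.0]
finger_gap: 0.0255
```

```bash
python3 - <<'E'
from fit import *
st()
p=arm.grab_frame("wrist"); cv2.imwrite("pics/wrist24.png",p["color"])
p=arm.grab_frame("top"); zoom(p,265,120,445,300,3.3,"top24.png")
E
```

```text
23.7 [ 0.5244 -0.1097  0.0125] [-89.95  -0.    95.05] [-0.17 -0.23  0.02] 0.0255 [-11.8  23.5 -19.3  47.2  -0.  -16.9]
```

View pics/wrist24.png

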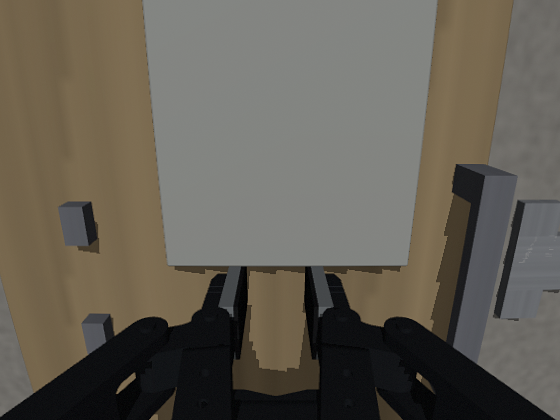

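View pics/top24.png

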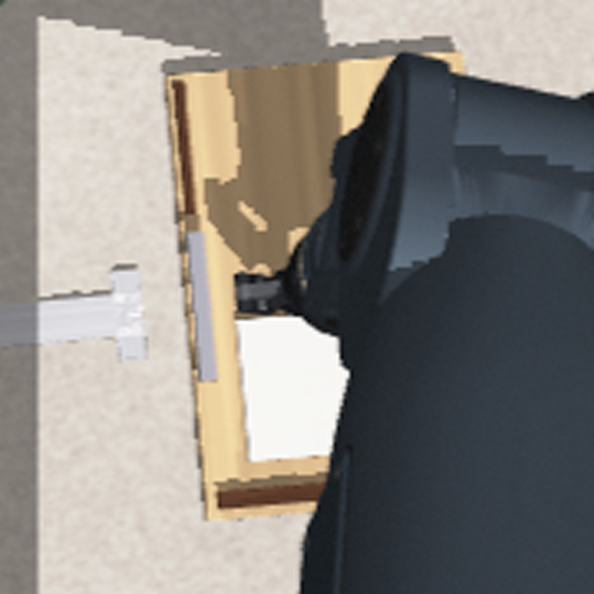

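{"api": "play_rows", "payload": {"motion": "0 0 0.003 0 0 0 0.7; 0 0 0.004 0 0 0 0.7; 0 0 0.003 0 0 0 0.7; 0 0 0.002 0 0 0 0.7; 0 0 0.002 0 0 0 0.7; 0 0 0 0 0 0 0.7"}}

```text
clock: 24.55
ee_pos: [0.5108, -0.1109, 0.0127]
tcp_rot: [-90.0, 0.0, 95.0]
contact_force: [0.4, -0.1, 0.4]
finger_gap: 0.0258
```

{"api": "play_rows", "payload": {"motion": "0 0 0.001 0 0 0 0.7; 0 0 0.001 0 0 0 0.7; 0 0 0 0 0 0 0.7"}}

```text
clock: 24.92
ee_pos: [0.5091, -0.1111, 0.0127]
tcp_rot: [-90.0, 0.0, 95.1]
contact_force: [0.6, 0.1, 0.3]
finger_gap: 0.0258
```

{"api": "play_rows", "payload": {"motion": "0 0 0.001 0 0 0 0.7; 0 0 0 0 0 0 0.7"}}

```text
clock: 25.18
ee_pos: [0.5081, -0.1112, 0.0127]
tcp_rot: [-90.0, 0.0, 95.1]
contact_force: [-0.3, -0.4, 0.1]
finger_gap: 0.0256
```

```bash
python3 - <<'E'
from fit import *
for i in range(3): p=arm.grab_frame("top"); st()
zoom(p,265,120,445,300,3.3,"top25.png")
E
```

```text
25.23 [ 0.508  -0.1112  0.0126] [-90.     0.    95.05] [0.79 0.6  0.04] 0.0256 [-12.3  22.2 -21.5  46.2  -0.  -17.4]
25.27 [ 0.508  -0.1112  0.0126] [-9.000e+01  1.000e-02  9.505e+01] [-0.36  1.02  0.97] 0.0255 [-12.3  22.2 -21.5  46.2  -0.  -17.4]
25.32 [ 0.508  -0.1112  0.0126] [-8.999e+01  1.000e-02  9.505e+01] [1.06 0.22 1.07] 0.0256 [-12.3  22.2 -21.5  46.2  -0.  -17.4]
```

View pics/top25.png

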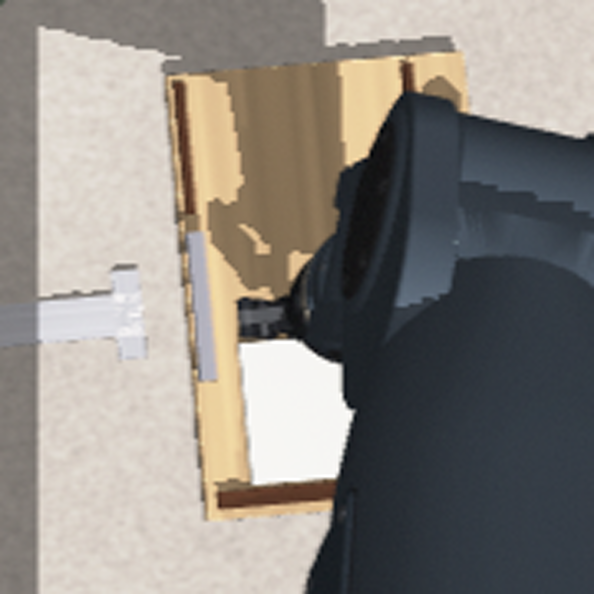

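The gap to the rail at (250,484) is nearly closed. I creep on until the force rises.

{"api": "play_rows", "payload": {"motion": "0 0 0.001 0 0 0 0.7; 0 0 0 0 0 0 0.7"}}

```text
clock: 25.58
ee_pos: [0.507, -0.1113, 0.0126]
tcp_rot: [-90.0, 0.0, 95.1]
contact_force: [1.1, 0.5, 0.1]
finger_gap: 0.0258
```

{"api": "play_rows", "payload": {"motion": "0 0 0.001 0 0 0 0.7; 0 0 0 0 0 0 0.7"}}

```text
clock: 25.82
ee_pos: [0.506, -0.1113, 0.0126]
tcp_rot: [-90.0, 0.0, 95.1]
contact_force: [0.2, 0.3, 0.1]
finger_gap: 0.0254
```

{"api": "play_rows", "payload": {"motion": "0 0 0.001 0 0 0 0.7; 0 0 0 0 0 0 0.7"}}

```text
clock: 26.08
ee_pos: [0.5051, -0.1115, 0.0127]
tcp_rot: [-90.0, 0.0, 95.1]
contact_force: [1.2, -0.6, -0.1]
finger_gap: 0.0257
```

{"api": "play_rows", "payload": {"motion": "0 0 0.001 0 0 0 0.7; 0 0 0 0 0 0 0.7"}}

```text
clock: 26.32
ee_pos: [0.5051, -0.1115, 0.0129]
tcp_rot: [-90.1, 0.0, 95.1]
contact_force: [5.0, 1.8, -1.0]
finger_gap: 0.0259
```

{"api": "play_rows", "payload": {"motion": "0 0 0.001 0 0 0 0.7; 0 0 0 0 0 0 0.7"}}

```text
clock: 26.58
ee_pos: [0.505, -0.1115, 0.0132]
tcp_rot: [-90.2, 0.0, 95.1]
contact_force: [8.3, 1.2, -0.5]
finger_gap: 0.0258
```

```bash
python3 - <<'E'
from fit import *
p=arm.grab_frame("wrist"); cv2.imwrite("pics/wrist26.png",p["color"]);st()
p=arm.grab_frame("top"); zoom(p,315,240,375,290,10,"top26.png"); st()
E
```

```text
26.62 [ 0.5051 -0.1115  0.0132] [-9.020e+01  1.000e-02  9.507e+01] [7.7  1.24 0.04] 0.0259 [-12.5  21.8 -22.1  45.9   0.1 -17.6]
26.68 [ 0.5051 -0.1115  0.0132] [-9.020e+01  1.000e-02  9.507e+01] [ 7.96  1.51 -0.47] 0.0254 [-12.5  21.8 -22.1  45.9   0.1 -17.6]
```

View pics/top26.png

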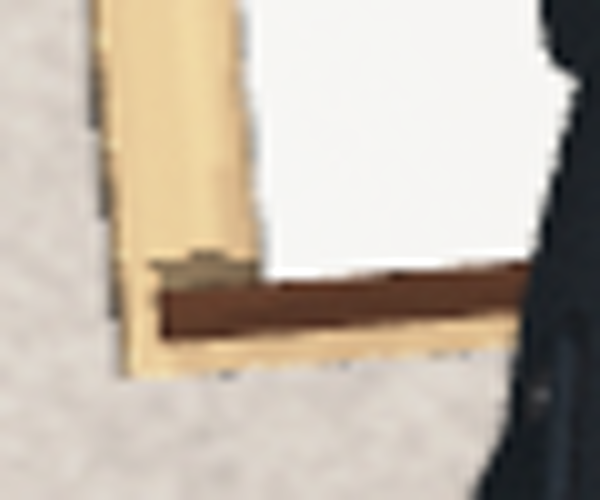

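View pics/wrist26.png

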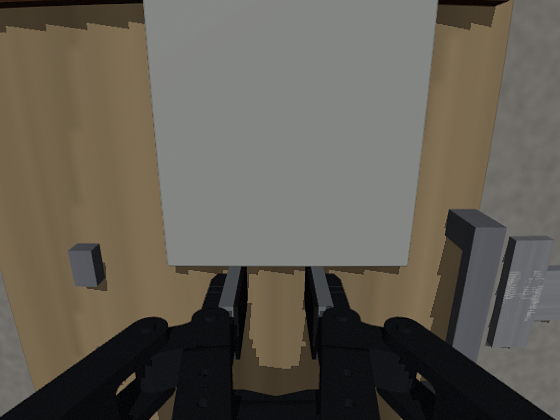

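Firm contact at 8 N: the tile sits against the rail. Now I release backward and then up.

{"api": "play_rows", "payload": {"motion": "0 0 -0.003 0 0 0 0.7; 0 0 -0.005 0 0 0 0.7; 0 0 -0.010 0 0 0 0.7; 0 -0.02 -0.005 0 0 0 0.7; 0 -0.05 0 0 0 0 0.7; 0 -0.05 0.0 0 0 0 0.7; 0 -0.05 0 0 0 0 0.7"}}

```text
clock: 27.55
ee_pos: [0.5261, -0.1095, 0.1842]
tcp_rot: [-90.0, 0.0, 95.1]
contact_force: [0.7, 0.1, -0.0]
finger_gap: 0.0256
```

{"api": "play_rows", "payload": {"motion": "0.05 -0.02 0 0 0 0 0.7; 0.06 0 0 0 0 0 0.7; 0.06 0 0 0 0 0 0.7; 0.06 0 0 0 0 0 0.7; 0.06 0 0 0 0 0 0.7; 0 0 0 0 0 0 0.7; 0 0 0 0 0 0 0.7"}}

```text
clock: 28.42
ee_pos: [0.5004, 0.1796, 0.2024]
tcp_rot: [-90.0, 0.0, 95.1]
contact_force: [-0.6, -0.1, 0.8]
finger_gap: 0.0255
```

```bash
python3 - <<'E'
from fit import *
st()
p=arm.grab_frame("top"); cv2.imwrite("pics/top27f.png",p["color"]); zoom(p,265,120,425,290,3.5,"top27.png")
p=arm.grab_frame("scene"); zoom(p,110,120,410,350,2.5,"scene27.png")
E
```

```text
28.43 [0.5004 0.1796 0.2024] [-8.997e+01  3.000e-02  9.512e+01] [-0.57 -0.11  0.76] 0.0255 [19.8 14.7 -2.  73.3 -0.  14.6]
```

View pics/top27.png

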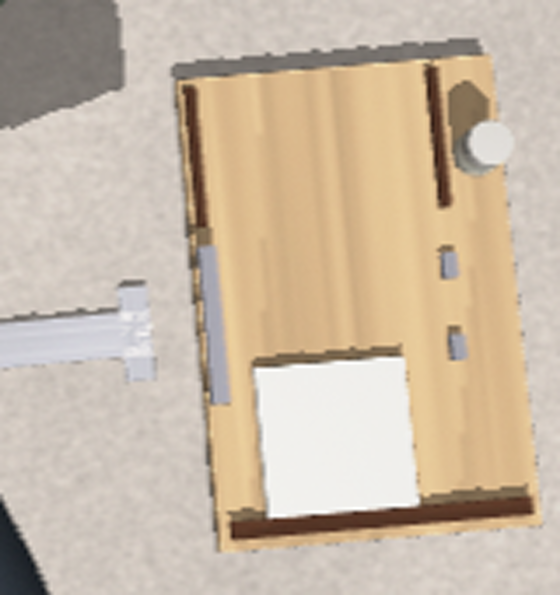

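View pics/scene27.png

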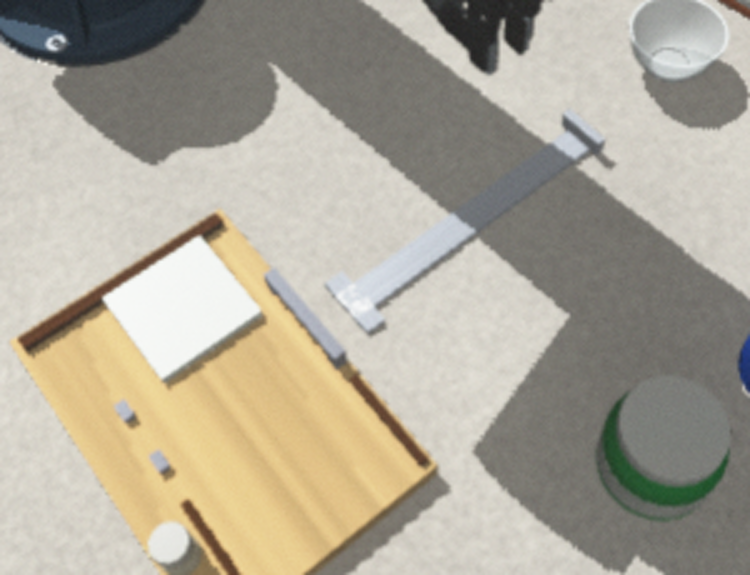

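View pics/top27f.png

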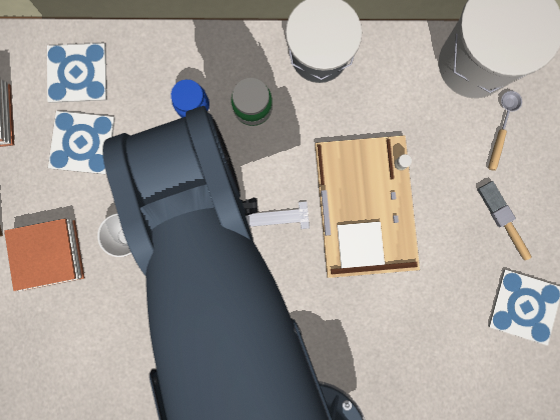

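The tile is flush against the rail at (268,518)–(418,504), the bar is flat, and the jar and bowl are in place. One numeric check.

```bash
python3 - <<'E'
from fit import *
T=arm.grab_frame("top"); tz=lambda a:np.array(a)/3.5+[265,120]-.5
tl=np.array([[.05,.05,.01],[.05,-.05,.01],[-.05,-.05,.01],[-.05,.05,.01]])
q,r=fit(tl,[(T,tz([(254,369),(402,355),(418,504),(268,518)]),np.arange(4))],.022,[.45,-.1,.09])
Q=np.array([.5255,-.1124,.0855]);c,s=np.cos(Q[2]),np.sin(Q[2]);d=q[:2]-Q[:2]
print(c*d[0]+s*d[1],-s*d[0]+c*d[1],q[2]-Q[2],r.round(1))
for n in ("paint_bowl","small_jar"): print(n,[(x["at"],x["conf"]) for x in arm.search_frame(T,n)[:1]])
E
```

```text
-0.08034522152095568 0.006781859040042337 0.007295754874918861 [-0.4 -0.4  0.2 -0.2  0.3  0.3 -0.1  0.3]
paint_bowl [([0.4581, 0.4596, 0.0283], 0.57)]
small_jar [([0.6326, -0.2017, 0.0648], 0.49)]
```

```bash
python3 - <<'E'
from cell import arm
print(arm.close_job())
E
```

```text
the job is handed in; nothing more can be done
None
```

I tipped the bar by pressing on its overhanging end and pulled it out under the bridge by its plate. It now lies flat on the table, off the board. I then pushed the tile along the deck with both fingers until the force rose to about 8 N against the front rail, let go, and handed the job in at about 29 s. The hand-in gave no verdict.

**Last checks, from the cameras:**
- **Tile:** its centre is at board x ≈ -80.3 mm, y ≈ +7 mm, and it is square to within about 0.007 rad. It looks flush with the rail.
- **Bar:** the head end was at board y ≈ 0.12 m right after the pull, before the tile was moved. The final picture shows the bar still there, flat.
- **Jar:** it still stands. The detector puts it within a few mm of its first position.
- **Bowl:** it was partly hidden by the arm in the last top view, and the detector reads it about 14 mm from its first position at low confidence (0.57). The arm went nowhere near it, and it stands untouched in the scene view, so I put that down to the occlusion.

**Disagreement:** the fingertips were about 11–15 mm behind the TCP, not 25 mm ahead of it as `arm.nose_length` says. I set heights from the pictures and the contact force instead.

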